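# Check a shelf frame's diagonals with a slide rule and square it up

### The arm

A 6-joint arm with a two-finger parallel gripper is mounted at the origin on the work surface. World frame = base frame: x ahead of the robot, y to its left, z up, the work surface at z = 0. Lengths are in mm, angles in rad, forces in N, time in s.
With the tool pointing down it reaches from about 300 to 950 mm from the base axis. Payload 3.1 kg.
Tool frame: the origin (TCP) lies on the centre line of the jaws, within the pads' length; the fingertips stand ahead of it and the grasp point (between the pads) lies 11 mm behind it (r.tip_reach is the x of the fingertips in the tool frame, in mm); x points along the fingers, y is the direction in which the jaws open and shut, and the axes are right-handed (so a half turn about x gives the same grasp; the last joint's range is limited). The gripper opens to 85 mm and grips with 20 to 120 N. Pads are 22 mm wide; open, the fingers measure 114 mm over their backs; the gripper's body (76 mm by 85 mm) begins 54 mm behind the grasp point. The pads swing forward as they close: fully open they stand 13 mm farther back than shut.
Start: joints at [1.252, 0.308, 1.634, -0, 1.2, -0.07], TCP at [153.927, 605.755, 239.272] pointing down, gripper open.
Joint ranges: [-3.06, 3.06], [-0.79, 1.96], [0.05, 2.63], [-1.19, 4.34], [0.05, 2.64], [-2.94, 2.94]. Speed limits (rad/s): [2.79, 2.79, 3.14, 3.14, 3.14, 3.14].

### API

Orientations are given as a 3x3 rotation matrix whose columns are the frame's x, y, z axes.
In Python, from cell import r gives the robot as it stands.
- The arm moves only by the tool servo_tool, never from a script. Its argument "increments" is text: rows parted by semicolons, each of 4 numbers parted by spaces: the shift along the tool's x, y, z in m, then the turn about the tool's x in rad. In form: x y z spin; .... A call has 1 to 8 rows; each row is the pose to reach, as a shift and turn from the pose measured when the call began, along the tool's axes at that moment; what a row does not reach only later rows make up. A row lasts 1/12 s, in which the tool goes at most 41.7 mm and 7.16 degrees, less where a joint would pass 70% of its speed; a pose out of reach is approached as far as the arm can. A call with a gripper value outside its range is refused whole. "hand" is the opening in per cent of the stroke, from 0 (shut) to 100 (fully open), set as the call begins (left out, the last holds). The fingers move at their own pace and stop on an object; "newtons" is the grip in N (left out, the last holds). Time passes only in rows, so rows that repeat a pose let the fingers close. It gives the time, the measured TCP pose, the force and the opening at its end, in the units of the state.
- r.observe(): the state, without advancing time (a new reading comes with each control period).
- r.camera(name): name is "scene" or "top"; returns the picture (420x560x3 uint8, blue, green, red); there is no depth.
- r.camera_params(name): a dict with "camera_matrix" (3x3 intrinsics, pixels), "k1" (the pictures are not rectified: a ray, as slopes to the right and down, at radius r is drawn at 1 + k1 r^2 times it, then the intrinsics apply), "camera_from_world" (4x4, takes a point from world to camera coordinates). Camera axes: x right, y up, looking along -z (the intrinsics and any distortion apply to the point x, -y, -z); pixel columns grow to the right and rows downward; lengths in mm; the calibration is good to about 2 mm. A picture is of the moment at which its call begins. camera_params takes no time and is no camera call.
- r.job_done(): hands the job in, once; it reports no verdict.
Trained networks look in the newest picture that a camera, given by its name, has taken for a name from the list of things; names that differ only in an ending like _2 or _b are one class to them, and where a whole thing is asked for, a point or a joint stands for the part that bears it (a point fixed in the world has none). Each returns a list of dicts, best first, with "p" (0 to 1); they miss things now and then, are a little off and sometimes report something else, mostly with a low value. They report only what shows in the picture. A call takes as long as a camera call.
- r.look_for(camera, query): "pixel" ([column, row] in pixels, amid what is visible of it).
- r.cut_out(camera, query): "mask" (420x560 bool, what is visible of it) and "pixel" ([column, row] in pixels, amid what is visible of it).
- r.landmark_of(camera, query): "pixel" ([column, row] in pixels: a listed point, or the origin of a listed thing).
The state is a dict: "time_s": time; "joint_positions": joint angles; "dq": joint speeds; "tau": joint torques, N m; "tcp_pos": TCP position; "tool_rot": TCP orientation; "wrist_force": force on the tool from outside, world axes, zero at the start; "ft_torque": the same for the moment, N m; "width": finger opening in mm.
Only numpy, scipy, OpenCV 4.12 (cv2) and the standard library are available. Lean on these libraries where they do the work, as an engineer would, in place of code of your own. Each camera call takes 0.05 s, during which the arm holds its last target. There are 200 camera calls.

### The job

Check the pine shelf frame for squareness with the slide rule: lay the rule inside the frame across the diagonal from the near right corner to the far left corner, draw it out until both noses sit gently home in the corners and let go, then measure the other diagonal (near left to far right) in the same way, without shifting the frame as you measure. Then slide the near rail along its length until the two diagonals are equal (leave it if they already are), and leave the rule lying flat inside the frame and the things round about undisturbed.

Things in the scene. Friction and masses are not known exactly. Their poses are not given: they have to be found in the camera images.
- frame: Four-sided pine frame on a fixed grey board (300 x 340 x 10 mm); origin at the middle, at table height; x points from near to far rail, y left along the rails, z up. Inside, the frame is 180 mm (x) by 210 mm (y); sides 18 mm thick, tops 36 mm above the table. The far rail (inner face x = +90 mm) is screwed down; the near rail (inner face x = -90 mm) slides along y.
- rail_middle (a point): Middle of the near rail, on its top face, 36 mm above the table. The rail runs along y, 286 mm long, 18 mm thick, 26 mm high; its plain ends stand 20 mm beyond the uprights. It slides up to 24 mm either way against about 15 N of friction and stays where left; the uprights, pinned at the far corners, swing with it. Frame square: this point at y = 0 of the frame; it starts at y = -18 to +18 mm.
- corner_near_left (a point): inside corner of near rail and left upright (left, as all words here, as seen from the robot), 18 mm above the table; moves with the near rail; the frame is square when it stands at y = +105 mm of the frame
- corner_near_right (a point): inside corner of near rail and right upright, 18 mm above the table; moves with the near rail; square at y = -105 mm of the frame
- corner_far_left (a point): inside corner of far rail and left upright (fixed), 18 mm above the table. With the near rail shifted by s along the frame's +y: (near right to far left diagonal)^2 - (near left to far right diagonal)^2 = -4 x 210 mm x s
- corner_far_right (a point): inside corner of far rail and right upright (fixed), 18 mm above the table
- body_grip (a point): Grasp point of the rule itself, a black upright post, 24 mm long (along the rule) x 16 mm wide, reaching from 17 to 73 mm above the rule's underside; this point is 52 mm above it. The aluminium and steel rule is 22 mm wide, 14 mm high without its posts, about 0.55 kg, balanced within 15 mm of this post; its x axis points from fixed to sliding nose.
- slide_grip (a point): centre of the second, equal black post, on the sliding bar; 52 mm above the rule's underside, post from 13 to 73 mm above it; at joint slide = 0 it stands 85 mm along +x from body_grip, and it moves out with the slide. The sliding nose's centre is 55 mm farther along +x.
- fixed_nose (a point): centre of the rule's fixed nose, an upright steel pin of 5 mm radius, 12 mm high, 85 mm from body_grip along -x, 8 mm above the rule's underside. Seated home in a corner of the frame its centre is about 7 mm from the corner, touching both sides.
- slide_nose (a point): centre of the equal pin at the end of the sliding bar
- slide (a joint): how far the rule is drawn out, 0 to 0.065 m; the distance between the nose centres is 0.225 m plus this, so that a diagonal measured with both noses home is about 0.239 m plus this. The slide moves with about 1.2 N of friction and stays where it is left. The rule starts with it between 0 and 0.012 m.
- glue: white glue bottle, 56 mm diameter, 150 mm high, standing on the table; origin at the centre of its base; not to be disturbed
- book_a: book lying on the table, 150 x 110 x 24 mm, origin at the centre of its underside; not to be disturbed
- book_b: book lying on the table, 170 x 110 x 18 mm, origin at the centre of its underside; not to be disturbed

How it is judged (in metres and radians):
On the way, in this order (a step that is already met when the one before it is completed fails the run):
1. rule let go with both noses home in the near right and far left corners (each within 9.2 mm of its corner, 7 mm being fully home), the frame not shifted by 2 mm (((horizontal distance between fixed_nose and corner_near_right below 0.0092 m and horizontal distance between slide_nose and corner_far_left below 0.0092 m) or (horizontal distance between slide_nose and corner_near_right below 0.0092 m and horizontal distance between fixed_nose and corner_far_left below 0.0092 m)) and height (world z) of each of fixed_nose, slide_nose below 0.024 m and distance of rail_middle from where it was at the start of the episode below 0.002 m and contact force between each of the arm, the fingers and rule below 0.05 N), for 0.2 s.
2. the same in the near left and far right corners, the frame still not shifted by 2 mm (((horizontal distance between fixed_nose and corner_near_left below 0.0092 m and horizontal distance between slide_nose and corner_far_right below 0.0092 m) or (horizontal distance between slide_nose and corner_near_left below 0.0092 m and horizontal distance between fixed_nose and corner_far_right below 0.0092 m)) and height (world z) of each of fixed_nose, slide_nose below 0.024 m and distance of rail_middle from where it was at the start of the episode below 0.002 m and contact force between each of the arm, the fingers and rule below 0.05 N), for 0.2 s.
At the end, for the whole second after the job is handed in: The near rail stands within 3 mm of square (the two diagonals equal to about 5 mm), and the rule lies flat on the board inside the frame (y of corner_near_left in the frame of frame between 0.102 and 0.108 m and height (world z) of fixed_nose between 0.014 and 0.024 m and height (world z) of slide_nose between 0.014 and 0.024 m and x of body_grip in the frame of frame between -0.09 and 0.09 m and y of body_grip in the frame of frame between -0.105 and 0.105 m and linear speed of rule below 0.01 m/s); the robot touches nothing.
It fails at once if the rule was forced against the frame (over 20 N) (contact force between rule and frame above 20 N).
It fails at once if the glue bottle was disturbed (over 30 mm) (distance of glue from where it was at the start of the episode above 0.03 m).
It fails at once if a book was disturbed (over 30 mm) (distance of any of book_a, book_b from where it was at the start of the episode above 0.03 m).
It also fails if it takes over 72 s, if anything falls off the work surface, if the arm or the gripper's body presses on something with over 40 N, if the wrist force passes 120 N, or if a joint passes its speed limit or range.

## Working session

There is one attempt and no reset: what is moved stays moved. The work goes in short steps, Python scripts to look and compute and a tool call to move; the robot and the scene stay as the last step left them, time stands still between calls to the robot, and variables do not carry over. Pictures are saved under pics/ and viewed, about 8 in all and at most 12, crops included, and the job is handed in when it is done.

Besides the shell and the picture viewer there is one more tool, called after ">>>" as name(argument=value, ...) on one line, values as JSON. servo_tool: Moves the arm, as the interface text tells. Its arguments: {"type":"object","properties":{"increments":{"type":"string"},"hand":{"type":"number"},"newtons":{"type":"number"}},"required":["increments"]}

```bash
mkdir -p pics; ls; python3 - <<'E'
from cell import r
import cv2,numpy as np
a=r.camera("top");b=r.camera("scene")
cv2.imwrite("pics/top0.png",a);cv2.imwrite("pics/scene0.png",b)
s=r.observe();print({k:np.round(v,3).tolist() for k,v in s.items()},r.tip_reach)
for c in("top","scene"):
    p=r.camera_params(c);print(p)
    for n in("frame","rail_middle","corner_near_left","corner_near_right","corner_far_left","corner_far_right","body_grip","slide_grip","fixed_nose","slide_nose","glue","book_a"):
        print(c,n,[(np.round(d["pixel"],1).tolist(),round(d["p"],2)) for d in r.landmark_of(c,n)[:2]])
E
```

```text
pics
{'time_s': 0.1, 'joint_positions': [1.252, 0.309, 1.635, -0.0, 1.2, -0.07], 'dq': [0.0, -0.001, -0.003, -0.0, 0.001, -0.0], 'tau': [-0.001, -41.641, -27.764, -0.0, 0.004, -0.0], 'tcp_pos': [153.683, 605.033, 238.12], 'tool_rot': [[-0.001, 0.246, 0.969], [-0.002, 0.969, -0.246], [-1.0, -0.002, -0.0]], 'wrist_force': [0.714, 0.319, -0.076], 'ft_torque': [-0.04, 0.019, 0.033], 'width': 85.581} 8.0
{'camera_matrix': array([[453.37670162,   0.        , 282.67147876],
       [  0.        , 453.37670162, 208.0847025 ],
       [  0.        ,   0.        ,   1.        ]]), 'k1': -0.03167983640950671, 'camera_from_world': array([[-2.00674575e-02, -9.99606875e-01, -1.95804312e-02,
         2.62874871e+01],
       [ 9.92232343e-01, -2.23166133e-02,  1.22380331e-01,
        -5.55773917e+02],
       [-1.22769189e-01, -1.69724750e-02,  9.92290109e-01,
        -1.20981356e+03],
       [ 0.00000000e+00,  0.00000000e+00,  0.00000000e+00,
         1.00000000e+00]])}
top frame []
top rail_middle [([277.0, 238.0], 0.79)]
top corner_near_left [([237.9, 235.3], 0.66), ([128.3, 184.2], 0.66)]
top corne
[... 786 characters left out ...]
.92622374e-01, -1.51108031e-01,  8.57023663e-01,
        -1.46252660e+03],
       [ 0.00000000e+00,  0.00000000e+00,  0.00000000e+00,
         1.00000000e+00]])}
scene frame []
scene rail_middle [([280.7, 199.9], 0.92)]
scene corner_near_left [([315.2, 198.2], 0.88)]
scene corner_near_right [([249.3, 208.4], 0.89)]
scene corner_far_left []
scene corner_far_right [([257.6, 263.4], 0.85)]
scene body_grip [([174.6, 254.9], 0.69), ([277.9, 200.1], 0.19)]
scene slide_grip [([176.8, 281.7], 0.83)]
scene fixed_nose [([177.0, 234.5], 0.56)]
scene slide_nose [([183.8, 306.0], 0.6)]
scene glue [([368.3, 204.3], 0.56), ([430.1, 217.8], 0.2)]
scene book_a [([134.5, 297.5], 0.94), ([432.6, 214.0], 0.78)]
```

View pics/top0.png

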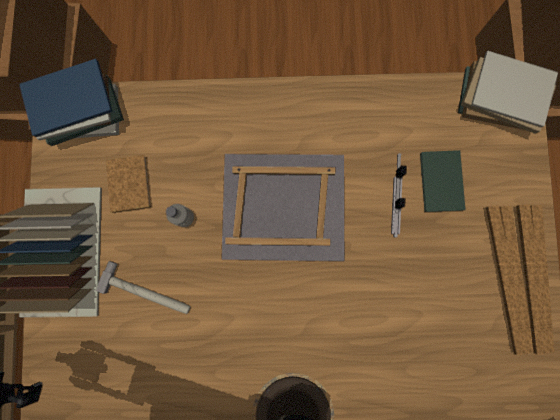

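View pics/scene0.png

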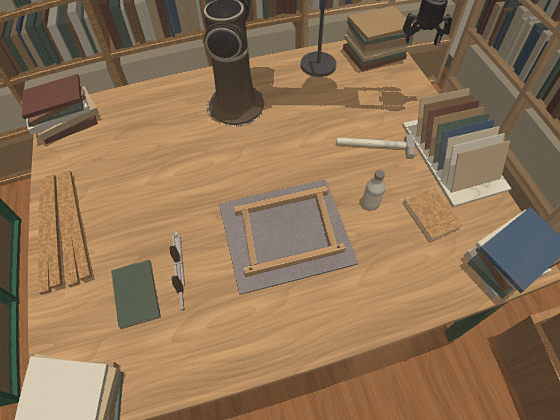

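```bash
cat > h.py <<'E'
import numpy as np,cv2
from cell import r
from scipy.optimize import least_squares
P={c:r.camera_params(c) for c in("top","scene")}
def proj(c,X):
    p=P[c];X=np.atleast_2d(X);q=X@p["camera_from_world"][:3,:3].T+p["camera_from_world"][:3,3]
    u=np.c_[q[:,0],-q[:,1]]/-q[:,2:];u=u*(1+p["k1"]*(u**2).sum(1,keepdims=True))
    K=p["camera_matrix"];return u*[K[0,0],K[1,1]]+K[:2,2]
def unproj(c,px,z):
    p=P[c];K=p["camera_matrix"];d=(np.atleast_2d(px)-K[:2,2])/[K[0,0],K[1,1]];u=d.copy()
    for _ in range(20):u=d/(1+p["k1"]*(u**2).sum(1,keepdims=True))
    R=p["camera_from_world"][:3,:3];t=p["camera_from_world"][:3,3]
    o=-R.T@t;v=np.c_[u[:,0],-u[:,1],-np.ones(len(u))]@R
    return o+v*((np.asarray(z)-o[2])/v[:,2])[:,None]
def tri(pt,ps):
    f=lambda X:np.r_[proj("top",X)[0]-pt,proj("scene",X)[0]-ps]
    s=least_squares(f,[550,0,30]);return s.x,np.abs(s.fun).max()
def fr(F,l): # frame pose (x,y,yaw) -> world xy
    c,s=np.cos(F[2]),np.sin(F[2]);l=np.atleast_2d(l);return np.c_[F[0]+c*l[:,0]-s*l[:,1],F[1]+s*l[:,0]+c*l[:,1]]
E
python3 - <<'E'
from h import *
a=cv2.imread("pics/top0.png");b=cv2.imread("pics/scene0.png")
for c,im,roi in(("top",a,(205,140,150,130)),("scene",b,(205,170,165,135))):
    x,y,w,h=roi;hs=cv2.cvtColor(im,cv2.COLOR_BGR2HSV)[y:y+h,x:x+w]
    m=(hs[...,1]<70).astype(np.uint8)
    m=cv2.morphologyEx(m,cv2.MORPH_OPEN,np.ones((3,3)))
    n,L,st,_=cv2.connectedComponentsWithStats(m);
    m=np.zeros_like(m)
    for i in range(1,n):
        if st[i,4]>300:m[L==i]=1
    cs=np.vstack(cv2.findContours(m,cv2.RETR_EXTERNAL,cv2.CHAIN_APPROX_NONE)[0]);hull=cv2.convexHull(cs)
    q=cv2.approxPolyDP(hull,6,True)[:,0].astype(float)+[x,y]
    W=unproj(c,q,10);print(c,q.tolist(),W.round(1).tolist(),"centre",W.mean(0).round(1),[round(np.linalg.norm(W[i-1]-W[i])) for i in range(len(W))])
for n,pt,ps in(("body",(398.4,199.7),(174.6,254.9)),("slide",(400.5,170.7),(176.8,281.7)),("fn",(394.9,236.1),(177,234.5)),("sn",(401.4,156.1),(183.8,306)),("cnl",(237.9,235.3),(315.2,198.2)),("cnr",(317.4,238.8),(249.3,208.4)),("cfr",(323.2,171),(257.6,263.4)),("rm",(277,238),(280.7,199.9)),("glue",(184.8,218.4),(368.3,204.3))):
    X,e=tri(pt,ps);z={"body":52,"slide":52,"rm":36,"glue":0,"fn":8,"sn":8}.get(n,18);print(n,X.round(1),e.round(2),"top@z",unproj("top",pt,z)[0].round(1),"scene",unproj("scene",ps,z)[0].round(1))
big=np.hstack([cv2.resize(a[140:275,210:350],None,fx=3,fy=3,interpolation=2),cv2.resize(a[140:275,360:480],None,fx=3,fy=3,interpolation=2)])
cv2.imwrite("pics/c1.png",big)
E
```

```text
top [[343.0, 155.0], [343.0, 260.0], [222.0, 258.0], [225.0, 154.0]] [[707.0, -159.2, 10.0], [411.4, -148.4, 10.0], [423.7, 185.8, 10.0], [718.2, 176.1, 10.0]] centre [565.1  13.6  10. ] [336, 296, 334, 295]
scene [[325.0, 180.0], [357.0, 263.0], [240.0, 293.0], [220.0, 203.0]] [[426.4, 188.7, 10.0], [720.9, 175.9, 10.0], [709.3, -156.7, 10.0], [412.4, -145.0, 10.0]] centre [567.3  15.7  10. ] [334, 295, 333, 297]
body [ 569.4 -299.6   54.1] 0.36 top@z [ 569.8 -299.1   52. ] scene [ 568.  -300.9   52. ]
slide [ 648.8 -308.    55.5] 0.06 top@z [ 649.4 -309.    52. ] scene [ 647.2 -308.4   52. ]
fn [ 4.749e+02 -2.938e+02  4.000e-01] 1.06 top@z [ 474.2 -294.8    8. ] scene [ 480.4 -289.7    8. ]
sn [ 700.4 -315.8   11.7] 2.85 top@z [ 700.4 -324.7    8. ] scene [ 700.7 -309.3    8. ]
cnl [484.8 138.2  13.8] 0.97 top@z [485.2 140.1  18. ] scene [486.9 134.1  18. ]
cnr [471.  -73.   33.1] 2.16 top@z [470.9 -79.2  18. ] scene [462.8 -65.5  18. ]
cfr [655.4 -94.7  46.9] 1.52 top@z [ 660.5 -101.1   18. ] scene [643. -89.  18.]
rm [474.1  30.4  37.1] 0.42 top@z [474.4  31.5  36. ] scene [473.2  29.4  36. ]
glue [538.3 294.5 -13.2] 0.46 top@z [537.3 292.5   0. ] scene [545.3 287.4   0. ]
```

View pics/c1.png

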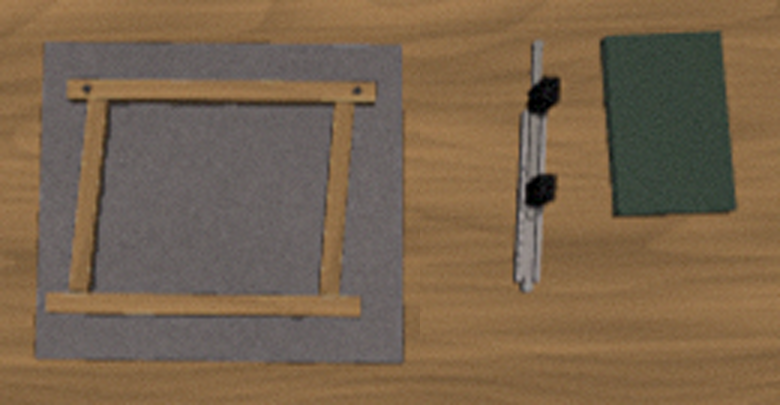

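```bash
cat >> h.py <<'E'
from scipy.optimize import minimize
S=4
def box(cx,cy,yaw,lx,ly,z0,z1):
    c,s=np.cos(yaw),np.sin(yaw);o=[(cx+c*a*lx/2-s*b*ly/2,cy+s*a*lx/2+c*b*ly/2) for a in(-1,1) for b in(-1,1)]
    return np.array([(x,y,z) for x,y in o for z in(z0,z1)])
def render(c,boxes,roi):
    x,y,w,h=roi;m=np.zeros((h*S,w*S),np.uint8)
    for B in boxes:
        q=(proj(c,B)-[x,y]+.5)*S-.5
        cv2.fillConvexPoly(m,cv2.convexHull(np.round(q*16).astype(np.int32)),255,cv2.LINE_AA,4)
    return cv2.GaussianBlur(cv2.resize(m,(w,h),interpolation=cv2.INTER_AREA)/255.,(0,0),.8)
def frame_boxes(p):
    x,y,t,s=p;L=[]
    for lx,ly,a,wx,wy in((99,0,0,18,246+40),(-99,s,0,18,286)):
        X=fr((x,y,t),(lx,ly))[0];L.append(box(*X,t,wx,wy,10,36))
    al=-np.arctan2(s,198)
    for sg in(-1,1):
        X=fr((x,y,t),(0,sg*114+s/2))[0];L.append(box(*X,t+al,180,18,10,36))
    return L
def rule_boxes(p,z=0): # body post x,y,yaw,slide
    x,y,t,d=p;k=85+d
    return [box(x,y,t,24,16,z+17,z+73),box(x+k*np.cos(t),y+k*np.sin(t),t,24,16,z+13,z+73)]
def fit(masks,rois,gen,p0,step):
    # per-camera xy offsets (mm) as light nuisance for calibration
    def f(v):
        p=v[:len(p0)]*step+p0;e=0
        for i,c in enumerate(masks):
            o=v[len(p0)]*(1,-1)[i],v[len(p0)+1]*(1,-1)[i];B=[b+[o[0],o[1],0] for b in gen(p)]
            e+=((render(c,B,rois[c])-masks[c])**2).sum()
        return e+.5*(o[0]**2+o[1]**2)
    best=None
    n=len(p0)+2
    v=np.zeros(n)
    for _ in range(3):
        sm=np.vstack([v]+[v+np.eye(n)[i]*(1.5,1)[_>0] for i in range(n)])
        q=minimize(f,v,method="Nelder-Mead",options=dict(initial_simplex=sm,maxiter=600,xatol=.01,fatol=.01));v=q.x
    return v[:len(p0)]*step+p0,v[len(p0):],q.fun,f(np.zeros(n))
def sat(c,im,roi):
    x,y,w,h=roi;hs=cv2.cvtColor(im,cv2.COLOR_BGR2HSV).astype(float)[y:y+h,x:x+w];return hs
E
time python3 - <<'E'
from h import *
I={"top":cv2.imread("pics/top0.png"),"scene":cv2.imread("pics/scene0.png")}
F0=np.array([566.2,14.6,-.0375])
rois={"top":(215,148,135,118),"scene":(212,172,152,128)}
M={}
for c in I:
    x,y,w,h=rois[c];s=sat(c,I[c],rois[c])[...,1]
    g=np.clip((s-70)/50,0,1)
    bd=np.zeros((420,560),np.uint8);q=proj(c,np.c_[fr(F0,[(-146,-166),(-146,166),(146,166),(146,-166)]),[10]*4]);cv2.fillConvexPoly(bd,np.round(q).astype(np.int32),1)
    M[c]=g*bd[y:y+h,x:x+w]
    print(c,np.percentile(s,[5,25,50,75,95]))
    cv2.imwrite("pics/m_%s.png"%c,np.hstack([cv2.resize(M[c]*255,None,fx=3,fy=3)]))
print("frame",fit(M,rois,frame_boxes,np.r_[F0,13],np.array([3,3,.02,4])))
rois={"top":(370,140,60,115),"scene":(155,220,45,100)}
for c in I:
    v=sat(c,I[c],rois[c])[...,2];M[c]=np.clip((55-v)/30,0,1);print(np.percentile(v,[1,5,50]))
print("rule",fit(M,rois,rule_boxes,np.array([566,-300,-.1,5.]),np.array([4,4,.04,5])))
E
```

```text
top [ 12.  17.  22. 123. 132.]
scene [ 25.  30. 113. 117. 120.]
frame (array([ 5.64894425e+02,  1.38435428e+01, -3.29373584e-02,  1.53895744e+01]), array([ 0.2196553 , -0.77300223]), np.float64(372.24052067613314), np.float64(442.65986961393037))
[ 12.  65. 137.]
[ 55.    67.95 179.  ]
rule (array([ 5.60024049e+02, -3.03701103e+02, -7.20881045e-02,  2.75433079e+00]), array([0.72433556, 0.12447289]), np.float64(281.72115899455724), np.float64(340.7808896062346))[ WARN:0@0.466] global loadsave.cpp:1063 imwrite_ Unsupported depth image for selected encoder is fallbacked to CV_8U.

real	0m1.438s
user	0m1.667s
sys	0m0.351s
```

>>> servo_tool(increments="0.01 -0.26 0.206 0;0.01 -0.26 0.206 0;0.01 -0.26 0.206 0;0.01 -0.26 0.206 0;0.01 -0.26 0.206 0;0.01 -0.26 0.206 0;0.01 -0.26 0.206 0;0.01 -0.26 0.206 0", hand=50, newtons=40)

```text
time_s: 1.97
tcp_pos: [289.9, 301.2, 229.4]
tool_rot: [[0.001, 0.246, 0.969], [0.0, 0.969, -0.246], [-1.0, 0.001, 0.001]]
wrist_force: [1.5, -0.7, -0.1]
width: 42.8
```

>>> servo_tool(increments="0.03 -0.26 0.206 0;0.03 -0.26 0.206 0;0.03 -0.26 0.206 0;0.03 -0.26 0.206 0;0.03 -0.26 0.206 0;0.03 -0.26 0.206 0;0.03 -0.26 0.206 0;0.03 -0.26 0.206 0")

```text
time_s: 2.63
tcp_pos: [425.8, -2.2, 200.0]
tool_rot: [[0.002, 0.246, 0.969], [0.0, 0.969, -0.246], [-1.0, 0.001, 0.002]]
wrist_force: [-0.1, 0.3, 0.2]
width: 42.7
```

```bash
python3 - <<'E'
from h import *
I={"top":cv2.imread("pics/top0.png"),"scene":cv2.imread("pics/scene0.png")}
rois={"top":(370,140,60,115),"scene":(155,220,45,100)}
for c,t in (("top",70),("scene",115)):
    print(c,np.percentile(sat(c,I[c],rois[c])[...,2],[.2,1,2,4,6,8,10,15,25]))
for tt in((70,115),(60,100),(80,125)):
    M={c:np.clip((t-sat(c,I[c],rois[c])[...,2])/40+.5,0,1) for c,t in zip(I,tt)}
    M["scene"][:,:5]=0
    print("rule",fit(M,rois,rule_boxes,np.array([562,-302,-.08,4.]),np.array([4,4,.04,5])),{c:M[c].sum() for c in M})
    for c in I:
        k=cv2.resize((M[c]*255).astype(np.uint8),None,fx=3,fy=3)
        R=cv2.resize((render(c,rule_boxes((562,-302,-.08,4)),rois[c])*255).astype(np.uint8),None,fx=3,fy=3)
        cv2.imwrite(f"pics/r_{c}.png",np.hstack([k,R]))
E
```

```text
top [  0.  12.  26.  56.  67.  70.  74. 121. 129.]
scene [ 47.    55.    58.    64.    82.94 103.   126.   162.   170.  ]
rule (array([ 5.60958607e+02, -3.01956611e+02, -9.56733346e-02,  3.53444142e+00]), array([-0.3696979 , -0.75186669]), np.float64(282.59208735543115), np.float64(297.07640270147)) {'top': np.float64(527.4), 'scene': np.float64(307.57499999999993)}
rule (array([ 5.60831486e+02, -3.02269653e+02, -9.02460366e-02,  3.49531970e+00]), array([-0.24657679, -0.61216307]), np.float64(156.24443738005283), np.float64(168.74000114920915)) {'top': np.float64(387.375), 'scene': np.float64(263.625)}
rule (array([ 5.61001063e+02, -3.01974625e+02, -9.64241038e-02,  3.61683544e+00]), array([-0.37181447, -0.93690342]), np.float64(447.9045317895663), np.float64(464.31316278385793)) {'top': np.float64(664.525), 'scene': np.float64(346.15)}
```

>>> servo_tool(increments="0.1 -0.257 0.205 -0.156;0.1 -0.257 0.205 -0.156;0.1 -0.257 0.205 -0.156;0.1 -0.257 0.205 -0.156;0.1 -0.257 0.205 -0.156;0.1 -0.257 0.205 -0.156;0.1 -0.257 0.205 -0.156;0.1 -0.257 0.205 -0.156")

```text
time_s: 3.3
tcp_pos: [555.6, -289.4, 104.2]
tool_rot: [[0.003, 0.093, 0.996], [0.0, 0.996, -0.093], [-1.0, 0.001, 0.003]]
wrist_force: [1.0, 0.3, 0.5]
width: 42.9
```

>>> servo_tool(increments="0 0 0 0;0 0 0 0")

```text
time_s: 3.47
tcp_pos: [555.3, -291.2, 102.5]
tool_rot: [[0.001, 0.096, 0.995], [0.002, 0.995, -0.096], [-1.0, 0.002, 0.001]]
wrist_force: [-0.6, 0.1, -0.0]
width: 42.6
```

>>> servo_tool(increments="0.01 -0.0102 0.0067 0;0.02 -0.0102 0.0067 0;0.04 -0.0102 0.0067 0;0.0595 -0.0102 0.0067 0;0.0595 -0.0102 0.0067 0;0.0595 -0.0102 0.0067 0")

```text
time_s: 3.97
tcp_pos: [559.4, -299.6, 41.9]
tool_rot: [[-0.003, 0.095, 0.995], [0.004, 0.995, -0.095], [-1.0, 0.004, -0.003]]
wrist_force: [-0.3, -0.2, -0.1]
width: 42.8
```

>>> servo_tool(increments="0 0 0 0;0 0 0 0;0 0 0 0;0 0 0 0;0 0 0 0", hand=0)

```text
time_s: 4.38
tcp_pos: [560.4, -300.1, 43.7]
tool_rot: [[-0.0, 0.095, 0.996], [0.003, 0.995, -0.095], [-1.0, 0.003, -0.001]]
wrist_force: [-2.3, 1.7, 6.1]
width: 15.1
```

>>> servo_tool(increments="-0.02 0 0 0;-0.06 0 0 0;-0.07 0 0 0;-0.07 0 0 0;-0.07 0 0 0;-0.07 0 0 0")

```text
time_s: 4.88
tcp_pos: [558.3, -299.0, 110.9]
tool_rot: [[-0.005, 0.095, 0.995], [0.006, 0.995, -0.095], [-1.0, 0.005, -0.006]]
wrist_force: [0.1, 0.8, -7.0]
width: 15.3
```

```bash
python3 - <<'E'
from h import *
a=r.camera("top");b=r.camera("scene");s=r.observe();print(s["tcp_pos"],s["tool_rot"],s["wrist_force"],s["width"])
cv2.imwrite("pics/top1.png",a);cv2.imwrite("pics/scene1.png",b)
cv2.imwrite("pics/c2.png",np.hstack([cv2.resize(a[120:270,350:470],None,fx=3,fy=3),cv2.resize(b[190:340,130:250],None,fx=3,fy=3)]))
E
```

```text
[ 558.24322934 -298.92014947  110.54784505] [[-0.00550958  0.09481025  0.99548012]
 [ 0.00602957  0.99548028 -0.0947769 ]
 [-0.99996664  0.00548013 -0.00605634]] [ 0.14408283  0.52085975 -6.34353517] 15.59692844349366
```

View pics/c2.png

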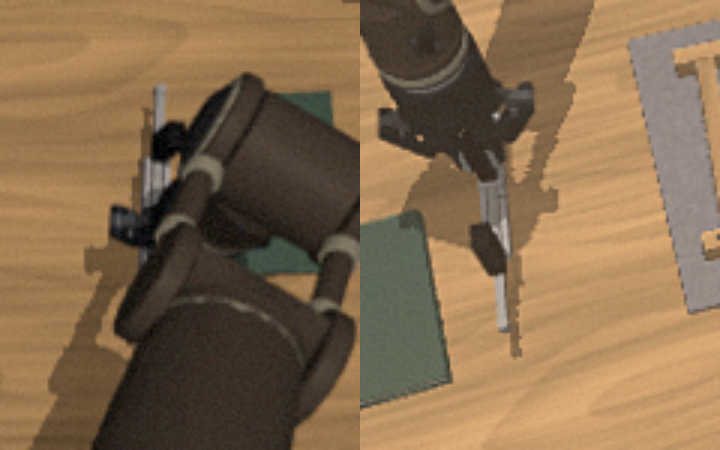

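>>> servo_tool(increments="0 0.295 -0.043 -0.887;0 0.295 -0.043 -0.887;0 0.295 -0.043 -0.887;0 0.295 -0.043 -0.887;0 0.295 -0.043 -0.887;0 0.295 -0.043 -0.887;0 0.295 -0.043 -0.887;0 0.295 -0.043 -0.887")

```text
time_s: 5.65
tcp_pos: [540.5, 5.2, 110.4]
tool_rot: [[-0.011, -0.717, 0.697], [0.01, 0.697, 0.717], [-1.0, 0.015, -0.0]]
wrist_force: [-0.8, -1.7, -5.1]
width: 15.5
```

>>> servo_tool(increments="0 0 0 0;0 0 0 0;0 0 0 0")

```text
time_s: 5.9
tcp_pos: [539.8, 4.4, 109.4]
tool_rot: [[-0.013, -0.716, 0.697], [0.01, 0.697, 0.717], [-1.0, 0.016, -0.002]]
wrist_force: [0.5, 0.7, -5.2]
width: 15.4
```

```bash
cat >> h.py <<'E'
def go(T,ang): # tool-frame shift (mm) and spin for world TCP target T, tool-y angle ang (deg)
    s=r.observe();R=s["tool_rot"];d=R.T@(np.array(T)-s["tcp_pos"]);a=np.degrees(np.arctan2(R[1,1],R[0,1]))
    print("tcp",s["tcp_pos"].round(1),"ang",a.round(2),"shift m",(d/1000).round(4),"spin",np.radians(a-ang).round(4),"F",s["wrist_force"].round(1),"w",round(float(s["width"]),1),"t",s["time_s"])
E
python3 - <<'E'
from h import *
go((543.5,-1.2,54),135.36)
b=r.camera("scene");a=r.camera("top");cv2.imwrite("pics/s2.png",b);cv2.imwrite("pics/t2.png",a)
cv2.imwrite("pics/c3.png",np.hstack([cv2.resize(a[140:280,210:350],None,fx=2.8,fy=2.8),cv2.resize(b[170:310,210:350],None,fx=2.8,fy=2.8)]))
E
```

```text
tcp [539.8   4.4 109.4] ang 135.77 shift m [ 0.0553 -0.0074 -0.0014] spin 0.0072 F [ 0.5  0.7 -5.2] w 15.4 t 5.9
```

View pics/c3.png

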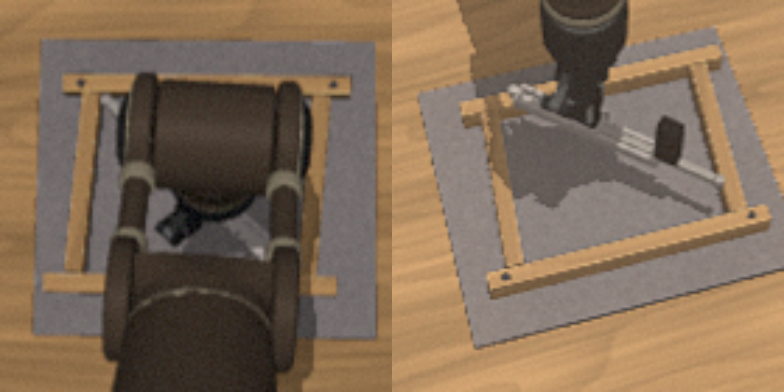

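>>> servo_tool(increments="0 -0.0074 -0.0014 0.007;0 -0.0074 -0.0014 0.007;0.02 -0.0074 -0.0014 0.007;0.035 -0.0074 -0.0014 0.007;0.045 -0.0074 -0.0014 0.007;0.048 -0.0074 -0.0014 0.007;0.048 -0.0074 -0.0014 0.007")

```text
time_s: 6.58
tcp_pos: [543.6, -2.6, 60.9]
tool_rot: [[-0.013, -0.71, 0.704], [0.01, 0.704, 0.71], [-1.0, 0.017, -0.002]]
wrist_force: [0.6, 0.4, -5.6]
width: 15.5
```

```bash
python3 - <<'E'
from h import *
b=r.camera("scene");cv2.imwrite("pics/s3.png",b)
go((543.5,-1.2,54),135.36)
roi=(220,180,130,110)
x,y,w,h=roi;v=sat("scene",b,roi)[...,2]
cv2.imwrite("pics/c4.png",cv2.resize(b[180:290,220:350],None,fx=6,fy=5,interpolation=cv2.INTER_CUBIC))
# predicted slide post & noses given tcp, for slide=3.5
s=r.observe();R=s["tool_rot"];T=s["tcp_pos"];u=R[:,2];base=T-np.array([0,0,43.7])+u*.8
for n,d,zz in(("fn",-85,8),("sn",143.5,8),("body",0,73),("slidepost",88.5,73)):
    X=base+u*d+[0,0,zz];print(n,X.round(1),proj("scene",X)[0].round(1),"crop",((proj("scene",X)[0]-[220,180])*[6,5]).round())
print("CFL",proj("scene",np.r_[fr((565.5,14.2,-.035),(90,105))[0],18]).round(1),r.landmark_of("scene","slide_nose"),r.landmark_of("scene","slide_grip"),r.landmark_of("scene","corner_far_left"))
E
```

```text
tcp [544.4  -2.5  61.8] ang 135.24 shift m [0.0078 0.0014 0.0002] spin -0.0021 F [ 0.2  0.1 -5.6] w 15.6 t 6.6333
fn [485.2 -62.2  26.2] [252.1 212.8] crop [192. 164.]
sn [646.  100.   25.9] [322.8 244.8] crop [617. 324.]
body [545.   -1.9  91.1] [277.2 212.6] crop [343. 163.]
slidepost [607.3  61.   91. ] [306.1 225.5] crop [517. 227.]
CFL [[329.5 248.5]] [] [{'pixel': [303.2, 229.2], 'p': 0.77}, {'pixel': [371.3, 204.6], 'p': 0.43}] [{'pixel': [333.7, 247.4], 'p': 0.6}]
```

View pics/c4.png

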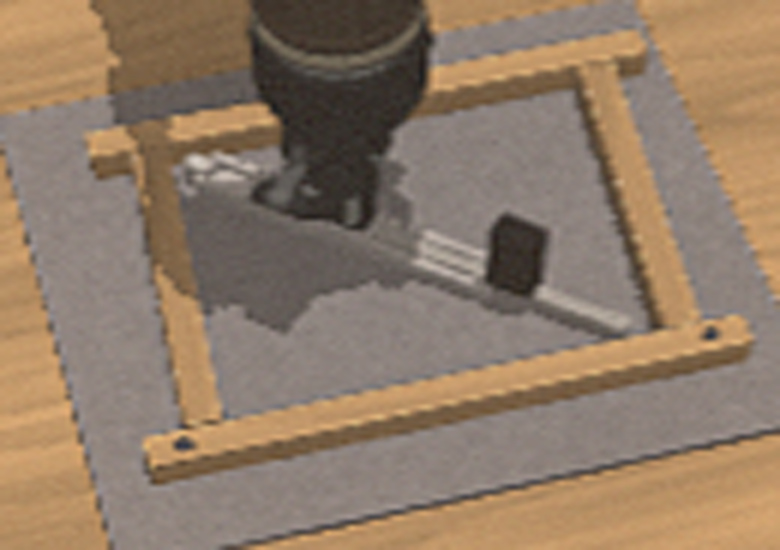

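>>> servo_tool(increments="0.003 0.001 0 0;0.006 0.001 0 0;0.0075 0.001 0 0;0.0075 0.001 0 0;0.0075 0.001 0 0")

```text
time_s: 7.2
tcp_pos: [544.5, -1.4, 55.3]
tool_rot: [[-0.009, -0.711, 0.704], [0.01, 0.704, 0.711], [-1.0, 0.013, 0.0]]
wrist_force: [1.0, -0.2, -6.1]
width: 15.2
```

>>> servo_tool(increments="0 0 -0.001 0;0 0 -0.002 0;0 0 -0.003 0;0 0 -0.004 0;0 0 -0.005 0;0 0 -0.005 0;0 0 -0.005 0")

```text
time_s: 7.78
tcp_pos: [541.0, -5.0, 55.4]
tool_rot: [[-0.009, -0.71, 0.704], [0.01, 0.704, 0.711], [-1.0, 0.013, 0.0]]
wrist_force: [0.3, 0.3, -6.1]
width: 15.2
```

```bash
python3 - <<'E'
from h import *
go((543.5-7.1,-1.2-7.1,54),135.36)
E
```

```text
tcp [541.   -5.   55.4] ang 135.28 shift m [ 0.0014  0.0009 -0.0056] spin -0.0015 F [ 0.3  0.3 -6.1] w 15.2 t 7.7833
```

>>> servo_tool(increments="0 0 -0.001 0;0 0 -0.002 0;0 0 -0.003 0;0 0 -0.003 0")

```text
time_s: 8.12
tcp_pos: [538.6, -7.3, 55.3]
tool_rot: [[-0.01, -0.71, 0.704], [0.01, 0.704, 0.71], [-1.0, 0.014, 0.0]]
wrist_force: [0.2, 0.3, -5.7]
width: 15.7
```

>>> servo_tool(increments="0 0 -0.0007 0;0 0 -0.0015 0;0 0 -0.0015 0;0 0 -0.0015 0")

```text
time_s: 8.45
tcp_pos: [537.5, -8.4, 55.3]
tool_rot: [[-0.01, -0.71, 0.704], [0.01, 0.704, 0.71], [-1.0, 0.014, 0.0]]
wrist_force: [-0.0, -0.3, -6.8]
width: 15.3
```

>>> servo_tool(increments="0 0 -0.0006 0;0 0 -0.0012 0;0 0 -0.0012 0")

```text
time_s: 8.7
tcp_pos: [536.8, -9.1, 55.3]
tool_rot: [[-0.009, -0.71, 0.704], [0.01, 0.704, 0.71], [-1.0, 0.014, 0.001]]
wrist_force: [0.5, 0.9, -5.7]
width: 15.3
```

>>> servo_tool(increments="0 0 -0.0005 0;0 0 -0.001 0;0 0 -0.001 0")

```text
time_s: 8.95
tcp_pos: [536.7, -9.4, 55.6]
tool_rot: [[-0.008, -0.71, 0.705], [0.011, 0.705, 0.71], [-1.0, 0.013, 0.002]]
wrist_force: [1.6, 2.4, -5.9]
width: 15.2
```

>>> servo_tool(increments="0 0 -0.0007 0;0 0 -0.0012 0;0 0 -0.0012 0")

```text
time_s: 9.2
tcp_pos: [536.7, -9.8, 55.9]
tool_rot: [[-0.006, -0.709, 0.705], [0.012, 0.705, 0.709], [-1.0, 0.012, 0.004]]
wrist_force: [1.8, 5.1, -5.7]
width: 15.3
```

>>> servo_tool(increments="0 0.0005 -0.0002 0;0 0.001 -0.0004 0;0 0.001 -0.0004 0")

```text
time_s: 9.45
tcp_pos: [535.7, -9.4, 56.0]
tool_rot: [[-0.006, -0.709, 0.705], [0.012, 0.705, 0.709], [-1.0, 0.012, 0.004]]
wrist_force: [1.8, 2.5, -6.7]
width: 15.5
```

>>> servo_tool(increments="0 0.0005 -0.0004 0;0 0.001 -0.0007 0;0 0.0013 -0.0008 0;0 0.0013 -0.0008 0")

```text
time_s: 9.78
tcp_pos: [535.3, -9.2, 56.3]
tool_rot: [[-0.003, -0.71, 0.705], [0.011, 0.705, 0.71], [-1.0, 0.01, 0.006]]
wrist_force: [4.5, 2.9, -7.8]
width: 15.7
```

>>> servo_tool(increments="0.001 0 0 0;0.002 0 0 0;0.0025 0 0 0;0.0025 0 0 0")

```text
time_s: 10.12
tcp_pos: [535.6, -9.2, 54.3]
tool_rot: [[-0.003, -0.71, 0.705], [0.011, 0.705, 0.71], [-1.0, 0.01, 0.006]]
wrist_force: [2.8, 2.7, -1.5]
width: 15.7
```

>>> servo_tool(increments="0 0 0 0;0 0 0 0;0 0 0 0;0 0 0 0", hand=45)

```text
time_s: 10.45
tcp_pos: [535.1, -9.6, 54.3]
tool_rot: [[-0.004, -0.71, 0.705], [0.011, 0.705, 0.71], [-1.0, 0.01, 0.005]]
wrist_force: [0.5, -0.3, 0.5]
width: 38.4
```

>>> servo_tool(increments="0 0 0.04 0;0 0 0.08 0;0 0 0.087 0;0 0 0.087 0;0 0 0.087 0")

```text
time_s: 10.87
tcp_pos: [595.6, 52.1, 54.3]
tool_rot: [[-0.006, -0.711, 0.704], [0.01, 0.704, 0.711], [-1.0, 0.011, 0.003]]
wrist_force: [-1.4, -0.8, -1.3]
width: 38.6
```

```bash
python3 - <<'E'
from h import *
u=np.array([np.cos(np.radians(45.36)),np.sin(np.radians(45.36)),0])
go(np.array([535.3,-9.2,54])+u*(.8+85+3.5),135.36)
b=r.camera("scene");cv2.imwrite("pics/s4.png",b)
cv2.imwrite("pics/c5.png",cv2.resize(b[180:290,220:350],None,fx=6,fy=5,interpolation=cv2.INTER_CUBIC))
E
```

```text
tcp [595.6  52.1  54.3] ang 135.28 shift m [ 0.0003 -0.0002  0.0033] spin -0.0013 F [-1.4 -0.8 -1.3] w 38.6 t 10.8667
```

View pics/c5.png

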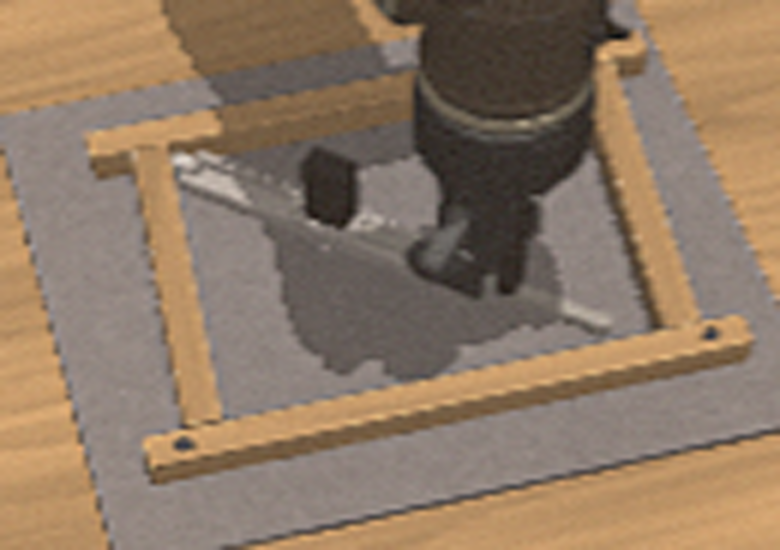

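>>> servo_tool(increments="0 0 0.003 0;0 0 0.003 0")

```text
time_s: 11.08
tcp_pos: [595.7, 53.0, 53.6]
tool_rot: [[-0.008, -0.709, 0.705], [0.01, 0.705, 0.709], [-1.0, 0.013, 0.001]]
wrist_force: [-0.2, -0.2, 1.0]
width: 38.9
```

>>> servo_tool(increments="0 0 0 0;0 0 0 0;0 0 0 0;0 0 0 0;0 0 0 0", hand=0, newtons=20)

```text
time_s: 11.5
tcp_pos: [595.6, 52.5, 53.6]
tool_rot: [[-0.008, -0.709, 0.705], [0.009, 0.705, 0.709], [-1.0, 0.012, 0.001]]
wrist_force: [0.3, -1.6, -0.7]
width: 15.8
```

>>> servo_tool(increments="0 0 0.004 0;0 0 0.008 0;0 0 0.012 0;0 0 0.015 0;0 0 0.017 0;0 0 0.017 0")

```text
time_s: 12.0
tcp_pos: [608.2, 65.3, 53.6]
tool_rot: [[-0.008, -0.71, 0.705], [0.01, 0.705, 0.71], [-1.0, 0.012, 0.001]]
wrist_force: [0.6, -0.1, -0.1]
width: 15.8
```

```bash
python3 - <<'E'
from h import *
go((0,0,0),135.36)
b=r.camera("scene");cv2.imwrite("pics/s5.png",b)
for n in("slide_nose","corner_far_left","fixed_nose","body_grip"):print(n,r.landmark_of("scene",n)[:2])
E
```

```text
tcp [608.2  65.3  53.6] ang 135.2 shift m [ 0.0575  0.3849 -0.475 ] spin -0.0028 F [ 0.6 -0.1 -0.1] w 15.8 t 12.0
slide_nose [{'pixel': [327.3, 246.0], 'p': 0.52}, {'pixel': [432.9, 218.5], 'p': 0.38}]
corner_far_left [{'pixel': [330.5, 247.3], 'p': 0.76}]
fixed_nose []
body_grip [{'pixel': [276.2, 215.2], 'p': 0.71}]
```

```bash
cat >> h.py <<'E'
def darkc(im,cx,cy,rr=10,t=75):
    p=im[cy-rr:cy+rr,cx-rr:cx+rr].max(2).astype(float);w=np.clip((t-p)/20,0,1);yy,xx=np.mgrid[cy-rr:cy+rr,cx-rr:cx+rr];return (round((w*xx).sum()/w.sum(),2),round((w*yy).sum()/w.sum(),2),round(w.sum(),1))
E
python3 - <<'E'
from h import *
a=cv2.imread("pics/s4.png");b=cv2.imread("pics/s5.png")
for t in(75,90):print(darkc(a,275,217,8,t),darkc(b,275,217,8,t))
cv2.imwrite("pics/c6.png",np.hstack([cv2.resize(k[190:270,235:345],None,fx=3.6,fy=5,interpolation=cv2.INTER_CUBIC) for k in(a,b)]))
E
```

```text
(np.float64(274.35), np.float64(217.17), np.float64(105.6)) (np.float64(274.43), np.float64(217.06), np.float64(110.4))
(np.float64(274.42), np.float64(216.83), np.float64(121.5)) (np.float64(274.5), np.float64(216.8), np.float64(125.3))
```

View pics/c6.png

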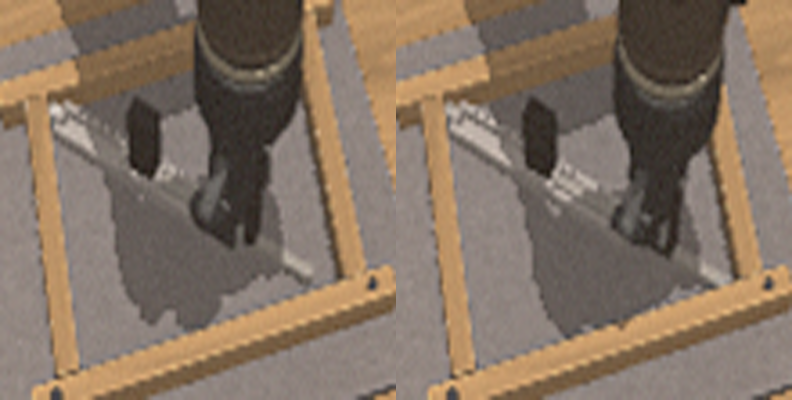

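>>> servo_tool(increments="0 0 0.001 0;0 0 0.002 0;0 0 0.003 0;0 0 0.003 0")

```text
time_s: 12.58
tcp_pos: [609.8, 66.8, 53.5]
tool_rot: [[-0.008, -0.709, 0.705], [0.009, 0.705, 0.709], [-1.0, 0.012, 0.001]]
wrist_force: [-0.1, -0.8, 0.5]
width: 16.1
```

>>> servo_tool(increments="0 0 0.0007 0;0 0 0.0012 0;0 0 0.0012 0")

```text
time_s: 12.83
tcp_pos: [610.6, 67.7, 53.5]
tool_rot: [[-0.008, -0.709, 0.705], [0.009, 0.705, 0.709], [-1.0, 0.012, 0.001]]
wrist_force: [-0.1, -1.5, 0.4]
width: 15.7
```

>>> servo_tool(increments="0 0 0.0006 0;0 0 0.0012 0;0 0 0.0012 0")

```text
time_s: 13.08
tcp_pos: [611.0, 68.2, 53.5]
tool_rot: [[-0.01, -0.71, 0.705], [0.008, 0.704, 0.71], [-1.0, 0.013, -0.001]]
wrist_force: [-2.1, -4.1, 1.3]
width: 15.3
```

>>> servo_tool(increments="0 0 0.0005 0;0 0 0.001 0;0 0 0.001 0")

```text
time_s: 13.33
tcp_pos: [611.2, 68.3, 53.5]
tool_rot: [[-0.011, -0.71, 0.704], [0.008, 0.704, 0.71], [-1.0, 0.013, -0.002]]
wrist_force: [-2.5, -4.2, 1.8]
width: 15.9
```

>>> servo_tool(increments="0 -0.0005 0.0002 0;0 -0.001 0.0004 0;0 -0.001 0.0004 0")

```text
time_s: 13.58
tcp_pos: [611.2, 68.2, 53.5]
tool_rot: [[-0.013, -0.71, 0.704], [0.008, 0.704, 0.71], [-1.0, 0.015, -0.004]]
wrist_force: [-4.2, -2.9, 3.9]
width: 15.4
```

```bash
python3 - <<'E'
from h import *
b=r.camera("scene");print(darkc(b,275,217,8,75),darkc(b,275,217,8,90));go((611,68,53),135.36)
E
```

```text
(np.float64(274.45), np.float64(217.13), np.float64(109.6)) (np.float64(274.54), np.float64(216.82), np.float64(126.0))
tcp [611.2  68.2  53.4] ang 135.23 shift m [ 0.0004 -0.     -0.0003] spin -0.0023 F [-5.4 -2.6  3.7] w 15.5 t 13.6333
```

>>> servo_tool(increments="0 0 0 0;0 0 0 0;0 0 0 0;0 0 0 0;0 0 0 0;0 0 0 0;0 0 0 0;0 0 0 0", hand=45)

```text
time_s: 14.3
tcp_pos: [611.3, 68.2, 53.4]
tool_rot: [[-0.013, -0.71, 0.704], [0.008, 0.704, 0.71], [-1.0, 0.015, -0.004]]
wrist_force: [-0.1, 0.7, 0.5]
width: 38.6
```

```bash
python3 - <<'E'
from h import *
b=r.camera("scene");cv2.imwrite("pics/s6.png",b);print(darkc(b,275,217,8,75),darkc(b,275,217,8,90));go((535.3,-9.2,54),135.36)
cv2.imwrite("pics/c7.png",cv2.resize(b[180:290,220:350],None,fx=6,fy=5,interpolation=cv2.INTER_CUBIC))
E
```

```text
(np.float64(274.58), np.float64(217.07), np.float64(111.4)) (np.float64(274.6), np.float64(216.78), np.float64(126.8))
tcp [611.3  68.2  53.4] ang 135.22 shift m [-0.0002 -0.0006 -0.1085] spin -0.0024 F [ 0.  -1.5 -0.4] w 38.7 t 14.35
```

View pics/c7.png

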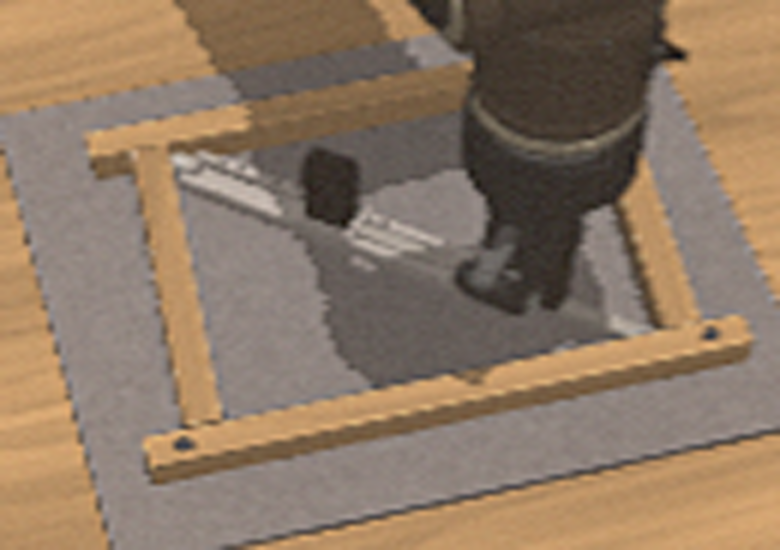

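>>> servo_tool(increments="0 0 -0.04 0;0 0 -0.08 0;0 -0.0006 -0.1085 0;0 -0.0006 -0.1085 0;0 -0.0006 -0.1085 0")

```text
time_s: 14.77
tcp_pos: [534.2, -10.1, 53.7]
tool_rot: [[-0.014, -0.708, 0.706], [0.008, 0.706, 0.708], [-1.0, 0.016, -0.004]]
wrist_force: [0.5, 0.7, -0.1]
width: 38.6
```

>>> servo_tool(increments="0 0 0 0;0 0 0 0;0 0 0 0;0 0 0 0;0 0 0 0", hand=0, newtons=40)

```text
time_s: 15.18
tcp_pos: [535.2, -9.5, 54.3]
tool_rot: [[-0.012, -0.709, 0.705], [0.008, 0.705, 0.709], [-1.0, 0.015, -0.003]]
wrist_force: [-0.9, 1.8, 5.0]
width: 15.3
```

>>> servo_tool(increments="-0.003 0 0 0;-0.006 0 0 0;-0.01 0 0 0;-0.01 0 0 0")

```text
time_s: 15.52
tcp_pos: [535.1, -9.5, 64.2]
tool_rot: [[-0.013, -0.709, 0.705], [0.008, 0.705, 0.709], [-1.0, 0.015, -0.003]]
wrist_force: [1.4, 0.2, -4.3]
width: 15.3
```

>>> servo_tool(increments="-0.03 0 0 0;-0.044 0 0 0.1;-0.044 0 0 0.3;-0.044 0 0 0.6;-0.044 0 0 0.85;-0.044 0 0 0.85;-0.044 0 0 0.85;-0.044 0 0 0.85")

```text
time_s: 16.18
tcp_pos: [534.1, -9.8, 107.4]
tool_rot: [[-0.016, 0.069, 0.998], [0.009, 0.998, -0.068], [-1.0, 0.008, -0.017]]
wrist_force: [0.2, -0.4, -6.4]
width: 15.5
```

```bash
python3 - <<'E'
from h import *
go((539.6,56.5,108),36.73)
E
```

```text
tcp [534.1  -9.8 107.4] ang 86.07 shift m [-0.0001  0.0665  0.0009] spin 0.8611 F [ 0.2 -0.4 -6.4] w 15.5 t 16.1833
```

>>> servo_tool(increments="0 0.03 0 0.3;0 0.0665 0.001 0.86;0 0.0665 0.001 0.86;0 0.0665 0.001 0.86;0 0.0665 0.001 0.86;0 0.0665 0.001 0.86;0 0.0665 0.001 0.86;0 0.0665 0.001 0.86")

```text
time_s: 16.85
tcp_pos: [538.1, 56.5, 107.0]
tool_rot: [[-0.02, 0.802, 0.597], [0.009, 0.597, -0.802], [-1.0, -0.01, -0.019]]
wrist_force: [-1.4, 0.1, -5.3]
width: 15.4
```

>>> servo_tool(increments="0 0 0 0;0 0 0 0")

```text
time_s: 17.02
tcp_pos: [537.1, 56.4, 106.3]
tool_rot: [[-0.022, 0.801, 0.598], [0.009, 0.599, -0.801], [-1.0, -0.012, -0.02]]
wrist_force: [-0.7, -0.2, -5.6]
width: 14.9
```

```bash
python3 - <<'E'
from h import *
go((539.6,56.5,108),36.73);go((539.6,56.5,60),36.73)
print(r.observe()["tool_rot"].round(3).tolist())
E
```

```text
tcp [537.1  56.4 106.3] ang 36.78 shift m [-0.0017  0.0021  0.0014] spin 0.0008 F [-0.7 -0.2 -5.6] w 14.9 t 17.0167
tcp [537.1  56.4 106.3] ang 36.78 shift m [0.0463 0.0026 0.0024] spin 0.0008 F [-0.7 -0.2 -5.6] w 14.9 t 17.0167
[[-0.022, 0.801, 0.598], [0.009, 0.599, -0.801], [-1.0, -0.012, -0.02]]
```

>>> servo_tool(increments="0 0.0024 0.0022 0;0.01 0.0024 0.0022 0;0.025 0.0024 0.0022 0;0.038 0.0025 0.0023 0;0.044 0.0026 0.0024 0;0.046 0.0026 0.0024 0;0.046 0.0026 0.0024 0")

```text
time_s: 17.6
tcp_pos: [539.0, 56.4, 59.3]
tool_rot: [[-0.024, 0.801, 0.599], [0.009, 0.599, -0.801], [-1.0, -0.014, -0.021]]
wrist_force: [1.1, 1.4, -5.8]
width: 15.0
```

```bash
python3 - <<'E'
from h import *
go((539.6,56.5,57),36.73)
b=r.camera("scene");cv2.imwrite("pics/s7.png",b)
cv2.imwrite("pics/c8.png",cv2.resize(b[180:290,220:350],None,fx=6,fy=5,interpolation=cv2.INTER_CUBIC))
s=r.observe();R=s["tool_rot"];T=s["tcp_pos"]
for n,d,zz in(("fn",-85,8),("sn",140+25.6,8),("slidepost",85+25.6,73)):
    X=T+R[:,0]*(43.7-zz)+R[:,2]*(.8+d);print(n,X.round(1),"crop",((proj("scene",X)[0]-[220,180])*[6,5]).round())
E
```

```text
tcp [539.   56.4  59.3] ang 36.79 shift m [0.0023 0.0006 0.0004] spin 0.0011 F [ 1.1  1.4 -5.8] w 15.0 t 17.6
fn [488.5 124.2  26.1] crop [555.  90.]
sn [638.5 -76.5  21. ] crop [249. 401.]
slidepost [607.  -33.   87.1] crop [316. 276.]
```

View pics/c8.png

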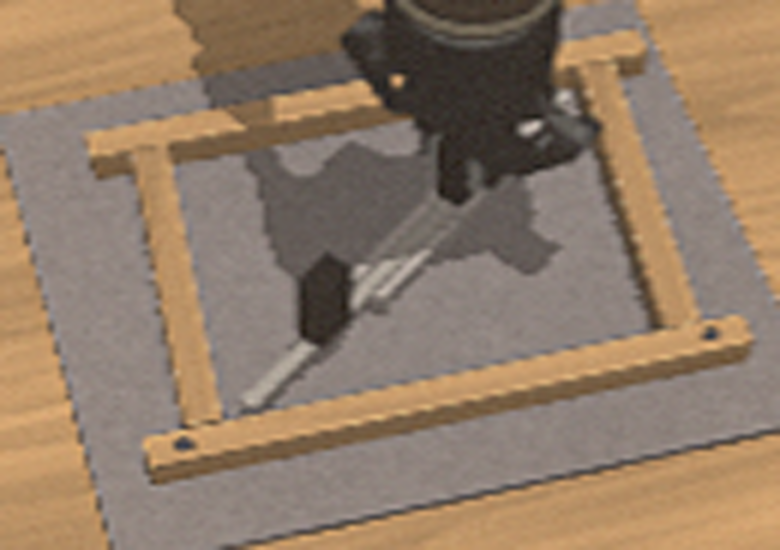

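>>> servo_tool(increments="0.001 0.0005 0 0;0.002 0.0005 0 0;0.0025 0.0005 0 0;0.0025 0.0005 0 0")

```text
time_s: 17.98
tcp_pos: [540.4, 56.8, 58.0]
tool_rot: [[-0.021, 0.801, 0.599], [0.009, 0.599, -0.801], [-1.0, -0.012, -0.02]]
wrist_force: [0.2, 0.4, -5.5]
width: 15.5
```

>>> servo_tool(increments="0 0 -0.0015 0;0 0 -0.003 0;0 0 -0.0045 0;0 0 -0.006 0;0 0 -0.006 0")

```text
time_s: 18.4
tcp_pos: [536.4, 61.9, 58.0]
tool_rot: [[-0.022, 0.801, 0.599], [0.009, 0.599, -0.801], [-1.0, -0.012, -0.02]]
wrist_force: [-1.2, 0.8, -5.4]
width: 15.6
```

>>> servo_tool(increments="0 0 -0.0006 0;0 0 -0.0012 0;0 0 -0.0012 0")

```text
time_s: 18.65
tcp_pos: [535.5, 63.0, 58.1]
tool_rot: [[-0.022, 0.801, 0.599], [0.009, 0.599, -0.801], [-1.0, -0.012, -0.02]]
wrist_force: [0.1, -0.2, -5.6]
width: 15.5
```

>>> servo_tool(increments="0 0 -0.0006 0;0 0 -0.0012 0;0 0 -0.0012 0")

```text
time_s: 18.9
tcp_pos: [534.8, 64.0, 58.0]
tool_rot: [[-0.022, 0.8, 0.599], [0.009, 0.599, -0.8], [-1.0, -0.012, -0.02]]
wrist_force: [-0.2, 1.1, -5.9]
width: 15.4
```

>>> servo_tool(increments="0 0 -0.0005 0;0 0 -0.001 0;0 0 -0.001 0")

```text
time_s: 19.15
tcp_pos: [534.5, 64.3, 58.2]
tool_rot: [[-0.021, 0.8, 0.6], [0.008, 0.6, -0.8], [-1.0, -0.012, -0.019]]
wrist_force: [0.6, -1.4, -5.5]
width: 15.5
```

>>> servo_tool(increments="0 0 -0.0006 0;0 0 -0.0012 0;0 0 -0.0012 0")

```text
time_s: 19.4
tcp_pos: [534.4, 64.7, 58.5]
tool_rot: [[-0.02, 0.8, 0.6], [0.007, 0.6, -0.8], [-1.0, -0.012, -0.018]]
wrist_force: [0.7, -4.4, -5.5]
width: 15.6
```

>>> servo_tool(increments="0 -0.0005 -0.0002 0;0 -0.001 -0.0004 0;0 -0.0014 -0.0006 0;0 -0.0014 -0.0006 0")

```text
time_s: 19.73
tcp_pos: [532.4, 64.6, 58.3]
tool_rot: [[-0.021, 0.8, 0.6], [0.007, 0.6, -0.8], [-1.0, -0.012, -0.018]]
wrist_force: [0.4, -1.5, -6.2]
width: 15.7
```

>>> servo_tool(increments="0 -0.0005 -0.0004 0;0 -0.001 -0.0007 0;0 -0.001 -0.0007 0")

```text
time_s: 19.98
tcp_pos: [531.9, 64.6, 58.6]
tool_rot: [[-0.019, 0.8, 0.6], [0.008, 0.6, -0.8], [-1.0, -0.011, -0.017]]
wrist_force: [1.7, -2.4, -6.3]
width: 15.5
```

>>> servo_tool(increments="0 -0.0005 -0.0004 0;0 -0.001 -0.0007 0;0 -0.001 -0.0007 0")

```text
time_s: 20.23
tcp_pos: [531.7, 64.6, 58.9]
tool_rot: [[-0.017, 0.8, 0.6], [0.008, 0.6, -0.8], [-1.0, -0.009, -0.016]]
wrist_force: [2.8, -2.1, -7.6]
width: 15.6
```

>>> servo_tool(increments="0.001 0 0 0;0.002 0 0 0;0.003 0 0 0;0.0038 0 0 0;0.0038 0 0 0")

```text
time_s: 20.65
tcp_pos: [532.5, 64.2, 56.2]
tool_rot: [[-0.015, 0.8, 0.6], [0.007, 0.6, -0.8], [-1.0, -0.008, -0.015]]
wrist_force: [1.9, -4.7, 1.7]
width: 16.0
```

```bash
python3 - <<'E'
from h import *
go((531.7,64.6,54),36.73)
E
```

```text
tcp [532.5  64.2  56.2] ang 36.88 shift m [ 0.0022 -0.0003 -0.0008] spin 0.0027 F [ 1.9 -4.7  1.7] w 16.0 t 20.65
```

>>> servo_tool(increments="0 -0.0003 -0.0005 0;0 -0.0003 -0.0008 0;0 -0.0003 -0.0008 0")

```text
time_s: 20.9
tcp_pos: [532.3, 64.3, 56.6]
tool_rot: [[-0.014, 0.8, 0.6], [0.006, 0.6, -0.8], [-1.0, -0.007, -0.014]]
wrist_force: [2.2, -4.2, -0.8]
width: 15.4
```

>>> servo_tool(increments="0 0 0 0;0 0 0 0;0 0 0 0;0 0 0 0", hand=45)

```text
time_s: 21.23
tcp_pos: [531.7, 64.8, 56.4]
tool_rot: [[-0.015, 0.8, 0.6], [0.007, 0.601, -0.8], [-1.0, -0.008, -0.015]]
wrist_force: [-0.8, 0.4, -0.4]
width: 38.5
```

>>> servo_tool(increments="0 0 0.04 0;0 0 0.08 0;0.001 0 0.1084 0;0.002 0 0.1084 0;0.002 0 0.1084 0;0.002 0 0.1084 0")

```text
time_s: 21.73
tcp_pos: [595.5, -21.3, 52.1]
tool_rot: [[-0.018, 0.8, 0.6], [0.008, 0.6, -0.8], [-1.0, -0.009, -0.017]]
wrist_force: [0.3, -0.2, -1.1]
width: 38.6
```

```bash
python3 - <<'E'
from h import *
u=np.array([.598,-.8014,0])
go(np.array([532.3,64.3,54])+108.4*u,36.73)
b=r.camera("scene");cv2.imwrite("pics/s8.png",b)
X=np.array([532.3,64.3,0])+.8*u+[0,0,62];q=proj("scene",X)[0];print(q,darkc(b,int(q[0]),int(q[1]),12,75))
print(r.landmark_of("scene","body_grip")[:1],r.landmark_of("scene","slide_grip")[:1])
cv2.imwrite("pics/c9.png",cv2.resize(b[180:290,220:350],None,fx=6,fy=5,interpolation=cv2.INTER_CUBIC))
E
```

```text
tcp [595.5 -21.3  52.1] ang 36.88 shift m [-0.0019  0.0005  0.0019] spin 0.0026 F [ 0.3 -0.2 -1.1] w 38.6 t 21.7333
[298.18768066 208.58248598] (np.float64(293.92), np.float64(209.06), np.float64(175.4))
[{'pixel': [302.1, 208.9], 'p': 0.63}] [{'pixel': [273.8, 237.4], 'p': 0.59}]
```

View pics/c9.png

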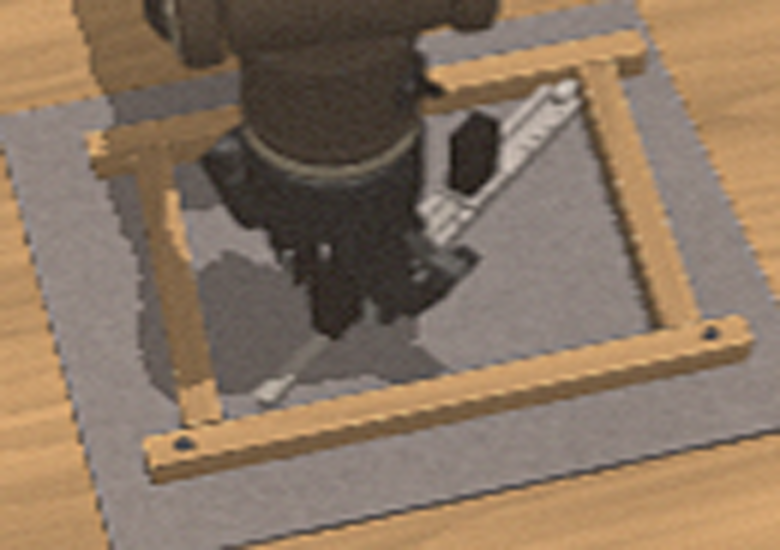

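>>> servo_tool(increments="-0.0015 0.0005 0.0019 0;-0.0019 0.0005 0.0019 0;-0.0019 0.0005 0.0019 0")

```text
time_s: 22.13
tcp_pos: [597.1, -21.3, 54.6]
tool_rot: [[-0.016, 0.798, 0.602], [0.007, 0.602, -0.798], [-1.0, -0.009, -0.016]]
wrist_force: [-0.1, 0.2, 0.2]
width: 38.5
```

>>> servo_tool(increments="0 0 0 0;0 0 0 0;0 0 0 0;0 0 0 0;0 0 0 0", hand=0, newtons=20)

```text
time_s: 22.55
tcp_pos: [597.1, -21.1, 54.8]
tool_rot: [[-0.016, 0.798, 0.602], [0.008, 0.602, -0.798], [-1.0, -0.008, -0.016]]
wrist_force: [-0.5, 0.8, 1.9]
width: 15.9
```

>>> servo_tool(increments="0 0 0.004 0;0 0 0.008 0;0 0 0.012 0;0 0 0.015 0;0 0 0.015 0;0 0 0.015 0")

```text
time_s: 23.05
tcp_pos: [607.0, -34.1, 54.8]
tool_rot: [[-0.015, 0.799, 0.602], [0.007, 0.602, -0.799], [-1.0, -0.008, -0.014]]
wrist_force: [-0.6, -0.4, 2.3]
width: 15.8
```

```bash
python3 - <<'E'
from h import *
a=cv2.imread("pics/s8.png");b=r.camera("scene");cv2.imwrite("pics/s9.png",b)
for t in(75,90):print(darkc(a,299,210,7,t),darkc(b,299,210,7,t))
go((0,0,54),36.73)
E
```

```text
(np.float64(298.47), np.float64(209.88), np.float64(93.5)) (np.float64(298.51), np.float64(210.01), np.float64(90.8))
(np.float64(298.54), np.float64(209.83), np.float64(98.4)) (np.float64(298.58), np.float64(209.86), np.float64(97.8))
tcp [606.8 -33.9  54.8] ang 37.02 shift m [ 0.0102 -0.4641 -0.3922] spin 0.005 F [ 0.8 -1.7  1.8] w 16.3 t 23.1
```

>>> servo_tool(increments="0 0 0.001 0;0 0 0.002 0;0 0 0.003 0;0 0 0.003 0")

```text
time_s: 23.43
tcp_pos: [608.5, -36.1, 54.8]
tool_rot: [[-0.016, 0.798, 0.602], [0.007, 0.602, -0.798], [-1.0, -0.008, -0.015]]
wrist_force: [-1.0, 0.9, 3.1]
width: 16.0
```

>>> servo_tool(increments="0 0 0.0006 0;0 0 0.0012 0;0 0 0.0012 0")

```text
time_s: 23.68
tcp_pos: [608.6, -36.4, 54.7]
tool_rot: [[-0.017, 0.799, 0.602], [0.008, 0.602, -0.799], [-1.0, -0.009, -0.017]]
wrist_force: [-3.6, 3.2, 4.8]
width: 15.9
```

>>> servo_tool(increments="0 0 0.0005 0;0 0 0.001 0;0 0 0.001 0")

```text
time_s: 23.93
tcp_pos: [608.7, -36.5, 54.7]
tool_rot: [[-0.018, 0.799, 0.601], [0.009, 0.602, -0.799], [-1.0, -0.009, -0.018]]
wrist_force: [-2.5, 3.7, 5.8]
width: 15.7
```

>>> servo_tool(increments="0 -0.0005 0.0004 0;0 -0.001 0.0007 0;0 -0.001 0.0007 0")

```text
time_s: 24.18
tcp_pos: [608.6, -37.1, 54.6]
tool_rot: [[-0.017, 0.799, 0.601], [0.01, 0.601, -0.799], [-1.0, -0.008, -0.019]]
wrist_force: [-1.0, 4.8, 3.3]
width: 16.1
```

```bash
python3 - <<'E'
from h import *
b=r.camera("scene");cv2.imwrite("pics/s10.png",b)
for t in(75,90):print(darkc(b,299,210,7,t))
go((0,0,54),36.73)
for n in("slide_nose","corner_far_right","fixed_nose","corner_near_left"):print(n,[(np.round(d["pixel"],1),round(d["p"],2)) for d in r.landmark_of("scene",n)[:2]])
F=(565.5,14.2,-.035)
for n,l in(("cfr",(90,-105)),("cnl",(-90,119))):print(n,fr(F,l).round(1),proj("scene",np.r_[fr(F,l)[0],18]).round(1))
E
```

```text
(np.float64(298.49), np.float64(209.96), np.float64(91.4))
(np.float64(298.55), np.float64(209.88), np.float64(97.9))
tcp [608.6 -37.1  54.6] ang 36.95 shift m [ 0.0117 -0.4641 -0.3953] spin 0.0038 F [-1.5  4.6  3.6] w 15.8 t 24.2333
slide_nose [(array([261.7, 261.6]), 0.49), (array([270.1, 239.3]), 0.34)]
corner_far_right [(array([258.3, 261. ]), 0.58)]
fixed_nose [(array([316.4, 199.4]), 0.66), (array([430. , 215.5]), 0.58)]
corner_near_left [(array([317.9, 195.8]), 0.72)]
cfr [[651.8 -93.9]] [[256.7 266.7]]
cnl [[479.7 136.3]] [[315.1 196.1]]
```

>>> servo_tool(increments="0 -0.0005 0.0005 0;0 -0.0008 0.0009 0;0 -0.0008 0.0009 0")

```text
time_s: 24.68
tcp_pos: [608.7, -37.6, 54.6]
tool_rot: [[-0.017, 0.8, 0.6], [0.012, 0.601, -0.8], [-1.0, -0.007, -0.02]]
wrist_force: [-1.0, 5.3, 3.7]
width: 15.5
```

```bash
python3 - <<'E'
from h import *
b=r.camera("scene");cv2.imwrite("pics/s11.png",b)
go((0,0,54),36.73)
cv2.imwrite("pics/c10.png",np.hstack([cv2.resize(b[235:285,235:285],None,fx=8,fy=8,interpolation=cv2.INTER_CUBIC),cv2.resize(b[180:220,295:335],None,fx=10,fy=10,interpolation=cv2.INTER_CUBIC)]))
E
```

```text
tcp [608.7 -37.6  54.6] ang 36.91 shift m [ 0.0115 -0.4641 -0.3954] spin 0.0032 F [-2.3  5.9  4.5] w 15.6 t 24.7333
```

View pics/c10.png

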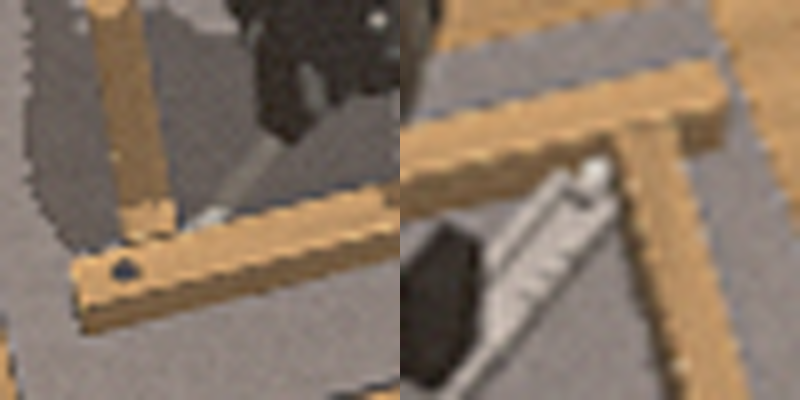

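>>> servo_tool(increments="0 -0.0004 0.0007 0;0 -0.0008 0.0012 0;0 -0.0008 0.0012 0")

```text
time_s: 24.98
tcp_pos: [608.7, -38.2, 54.5]
tool_rot: [[-0.017, 0.8, 0.6], [0.013, 0.6, -0.8], [-1.0, -0.006, -0.021]]
wrist_force: [-1.7, 5.2, 4.4]
width: 15.7
```

```bash
python3 - <<'E'
from h import *
b=r.camera("scene");cv2.imwrite("pics/s12.png",b)
for t in(75,90):print(darkc(b,299,210,7,t))
go((0,0,54),36.73)
a=cv2.imread("pics/s6.png")
F=(565.5,14.2,-.035)
# bright pixels of bar tip near FR (now) and near FL (diag 1)
for n,im,l in(("FR",b,(85,-100)),("FL",a,(85,100))):
    X=np.r_[fr(F,l)[0],18];q=proj("scene",X)[0];print(n,"pred nose",q.round(1));cx,cy=np.round(q).astype(int)
    hs=cv2.cvtColor(im,cv2.COLOR_BGR2HSV)[cy-9:cy+6,cx-8:cx+9]
    print(cx-8,cy-9);print(np.where((hs[...,1]<45),hs[...,2],0))
E
```

```text
(np.float64(298.45), np.float64(209.9), np.float64(90.7))
(np.float64(298.54), np.float64(209.81), np.float64(98.6))
tcp [608.7 -38.2  54.5] ang 36.86 shift m [ 0.0115 -0.4641 -0.3956] spin 0.0022 F [-2.5  5.6  3.1] w 15.8 t 25.0333
FR pred nose [258.1 264.6]
250 256
[[  0   0   0   0   0   0  96 100  98 102 106  97 101 101 114 122 119]
 [  0   0   0   0   0   0  93 101 101 100 101  99  99 110 118 123 115]
 [  0   0   0   0   0   0   0  98  97 101  99 101 108 114 123 115   0]
 [  0   0   0   0   0   0   0  97 102  99  98 106 117 115 117   0  98]
 [  0   0   0   0   0   0   0  87  97  94   0 109 113 112 102 105  94]
 [  0   0   0   0   0   0   0  84  94  94 133 177 173 140  85  83  82]
 [  0   0   0   0   0   0   0  78 125 155 161 173 151   0   0   0   0]
 [  0   0   0   0   0   0   0  96 145 158   0   0   0   0   0   0   0]
 [  0   0   0   0   0   0   0   0   0   0   0   0   0   0   0   0   0]
 [ 83   0   0   0   0   0   0   0   0   0   0   0   0   0   0   0   0]
 [  0   0   0   0   0   0   0   0   0   0   0   0   0   0   0   0   0]
 [  0   0   0   0   0   0   0   0   0   0   0   0  
[... 634 characters left out ...]
142 176 157 139 138 145 126   0   0   0   0   0   0   0   0]
 [112 115 145 183 176 167 155 143 123   0   0   0   0   0   0   0   0]
 [103 109 140 174 183 177 176 170 160 131   0   0   0   0   0   0   0]
 [ 99 101 106 117 137 167 175 156 151   0   0   0   0   0   0   0   0]
 [ 95  91  85  78   0   0   0   0   0   0   0   0   0   0   0   0   0]
 [126   0   0   0   0   0   0   0   0   0   0   0   0   0   0   0   0]
 [  0   0   0   0   0   0   0   0   0   0   0   0   0   0   0   0   0]
 [  0   0   0   0   0   0   0   0   0   0   0   0   0   0   0   0   0]
 [  0   0   0   0   0   0   0   0   0   0   0   0   0   0   0   0   0]
 [  0   0   0   0   0   0   0   0   0   0   0   0   0   0   0   0   0]]
```

>>> servo_tool(increments="-0.0012 0 0 0;-0.0012 -0.0004 0.0006 0;-0.0012 -0.0006 0.0008 0;-0.0012 -0.0006 0.0008 0")

```text
time_s: 25.37
tcp_pos: [608.5, -39.7, 54.9]
tool_rot: [[-0.017, 0.8, 0.599], [0.013, 0.6, -0.8], [-1.0, -0.006, -0.02]]
wrist_force: [0.2, 1.2, -3.3]
width: 15.7
```

>>> servo_tool(increments="0 -0.0003 0.0005 0;0 -0.0006 0.0009 0;0 -0.0006 0.0009 0")

```text
time_s: 25.62
tcp_pos: [608.6, -40.2, 54.8]
tool_rot: [[-0.018, 0.801, 0.599], [0.014, 0.599, -0.801], [-1.0, -0.006, -0.021]]
wrist_force: [1.0, 4.5, -1.2]
width: 16.1
```

>>> servo_tool(increments="0 0.0004 0.0004 0;0 0.0008 0.0009 0;0 0.0008 0.0009 0")

```text
time_s: 25.87
tcp_pos: [608.8, -40.2, 54.8]
tool_rot: [[-0.02, 0.8, 0.599], [0.014, 0.599, -0.8], [-1.0, -0.008, -0.023]]
wrist_force: [-3.2, 4.2, 1.8]
width: 15.8
```

```bash
python3 - <<'E'
from h import *
b=r.camera("scene")
for t in(75,90):print(darkc(b,299,210,7,t))
go((0,0,54),36.73)
E
```

```text
(np.float64(298.0), np.float64(210.11), np.float64(87.5))
(np.float64(297.88), np.float64(209.82), np.float64(100.4))
tcp [608.7 -40.2  54.7] ang 36.82 shift m [ 0.0135 -0.4632 -0.3967] spin 0.0016 F [-3.2  4.2  1.2] w 15.8 t 25.9167
```

>>> servo_tool(increments="0.0008 0 0 0;0.0008 0 0 0;0.0008 0 0 0")

```text
time_s: 26.17
tcp_pos: [608.8, -40.2, 54.6]
tool_rot: [[-0.02, 0.8, 0.599], [0.014, 0.599, -0.8], [-1.0, -0.008, -0.023]]
wrist_force: [-3.8, 4.5, 5.9]
width: 15.8
```

>>> servo_tool(increments="0 0 0 0;0 0 0 0;0 0 0 0;0 0 0 0;0 0 0 0;0 0 0 0;0 0 0 0;0 0 0 0", hand=45)

```text
time_s: 26.83
tcp_pos: [608.8, -40.2, 54.5]
tool_rot: [[-0.02, 0.8, 0.599], [0.014, 0.599, -0.8], [-1.0, -0.008, -0.023]]
wrist_force: [-0.3, -0.2, 0.1]
width: 38.2
```

```bash
python3 - <<'E'
from h import *
b=r.camera("scene");cv2.imwrite("pics/s13.png",b)
for t in(75,90):print(darkc(b,299,210,7,t))
go((531.8,64.7,54.3),36.73)
# expected pixel shift of body post for 1 mm along rule / lateral
X=np.array([532.5,63.7,60.]);u=np.array([.6,-.8,0]);v=np.array([.8,.6,0])
p=proj("scene",X)[0];print((proj("scene",X+u)[0]-p).round(3),(proj("scene",X+v)[0]-p).round(3))
p=np.array([0,0])
E
```

```text
(np.float64(297.92), np.float64(210.04), np.float64(89.9))
(np.float64(297.88), np.float64(209.78), np.float64(100.5))
tcp [608.8 -40.2  54.6] ang 36.83 shift m [ 0.0033  0.0013 -0.1301] spin 0.0018 F [-0.4  0.5 -0.6] w 38.3 t 26.8833
[-0.201  0.241] [0.287 0.174]
```

>>> servo_tool(increments="0 0 -0.04 0;0 0 -0.08 0;0 0 -0.12 0;0.001 0 -0.129 0;0.001 0 -0.129 0;0.001 0 -0.129 0")

```text
time_s: 27.38
tcp_pos: [532.1, 63.2, 56.9]
tool_rot: [[-0.019, 0.799, 0.601], [0.013, 0.601, -0.799], [-1.0, -0.007, -0.022]]
wrist_force: [0.6, -0.1, -0.2]
width: 38.3
```

```bash
python3 - <<'E'
from h import *
go((531.3,62.9,55.5),36.93)
E
```

```text
tcp [532.1  63.2  56.9] ang 36.93 shift m [ 0.0014 -0.0008 -0.0002] spin -0.0 F [ 0.6 -0.1 -0.2] w 38.3 t 27.3833
```

>>> servo_tool(increments="0.0014 -0.0008 0 0;0.0014 -0.0008 0 0;0.0014 -0.0008 0 0;0.0014 -0.0008 0 0;0.0014 -0.0008 0 0", hand=0, newtons=20)

```text
time_s: 27.8
tcp_pos: [533.0, 61.6, 55.8]
tool_rot: [[-0.016, 0.8, 0.6], [0.013, 0.6, -0.8], [-1.0, -0.005, -0.02]]
wrist_force: [2.3, -2.1, 0.4]
width: 16.2
```

>>> servo_tool(increments="0 0 -0.0005 0;0 0 -0.001 0;0 0 -0.001 0")

```text
time_s: 28.05
tcp_pos: [532.9, 61.8, 55.8]
tool_rot: [[-0.015, 0.8, 0.6], [0.012, 0.6, -0.8], [-1.0, -0.005, -0.019]]
wrist_force: [1.8, -3.3, -1.0]
width: 15.5
```

>>> servo_tool(increments="0 0 -0.0006 0;0 0 -0.0012 0;0 0 -0.0012 0")

```text
time_s: 28.3
tcp_pos: [532.7, 62.4, 56.0]
tool_rot: [[-0.014, 0.8, 0.6], [0.011, 0.6, -0.8], [-1.0, -0.004, -0.017]]
wrist_force: [3.3, -4.4, -1.3]
width: 16.0
```

```bash
python3 - <<'E'
from h import *
b=r.camera("scene");cv2.imwrite("pics/s14.png",b);go((532,62,55),36.93)
a=cv2.imread("pics/s8.png");c=cv2.imread("pics/s13.png")
# compare nose-end patch (fixed nose at near-left) and slide end across frames by phase correlation
for n,(x,y,w,h) in(("fixed end",(305,190,24,20)),("slide end",(254,250,24,16))):
    f=lambda im:cv2.cvtColor(im[y:y+h,x:x+w],cv2.COLOR_BGR2GRAY).astype(np.float32)
    print(n,[np.abs(f(q)-f(c)).mean().round(2) for q in(a,b)])
hs=lambda im,x,y:np.where(cv2.cvtColor(im,cv2.COLOR_BGR2HSV)[y:y+12,x:x+14,1]<60,im[y:y+12,x:x+14].max(2),0)
for q in(a,c,b):print(hs(q,307,192))
E
```

```text
tcp [532.7  62.4  56. ] ang 36.9 shift m [ 0.001  -0.0008 -0.0001] spin -0.0005 F [ 2.8 -4.3 -1.2] w 15.4 t 28.35
fixed end [np.float32(4.28), np.float32(39.15)]
slide end [np.float32(15.72), np.float32(27.42)]
[[  0   0   0   0   0   0   0   0   0   0   0   0   0   0]
 [  0   0   0   0   0   0   0   0   0   0   0   0   0   0]
 [  0   0   0   0   0   0   0   0   0   0   0   0   0   0]
 [  0   0   0   0   0   0   0   0   0   0   0   0   0   0]
 [  0   0   0   0   0   0 153 182 175   0   0   0   0   0]
 [  0   0   0 176 168 157 208 206 175   0   0   0   0   0]
 [  0   0 165 185 150 162 197 188 142   0   0   0   0   0]
 [  0 148 180 148 116 114 145 149 142   0   0   0   0   0]
 [159 189 157 130 154 101 106 150 187 143   0   0   0   0]
 [195 175 129 165 189 179 183 189 177 104   0   0   0   0]
 [179 140 159 180 189 179 165 181 126  93   0   0   0   0]
 [139 146 184 185 191 188 176 139 109 120   0   0   0   0]]
[[  0   0   0   0   0   0   0   0   0   0   0   0   0   0]
 [  0   0   0   0   0   0   0   0   0   0   0   0   0   0]
 [  0   0   0   0   0   0   0   0   0   0   0   0   0   0]
 [ 
[... 537 characters left out ...]
0  56   0  52   0   0   0   0   0   0   0   0   0]
 [  0  57  56   0  47   0   0   0   0   0   0   0   0   0]
 [  0  55   0   0  50   0   0   0   0   0   0   0   0   0]
 [  0  60  57  57   0  48   0   0   0   0   0   0   0   0]
 [ 57   0  55  57  64  52  68 145 173   0   0   0   0   0]
 [ 55   0  53  61  64  64 103 180 178  96   0   0   0   0]
 [ 56  65  62  61  72  66 101 158 149   0   0   0   0   0]
 [ 55   0  52  58  67  73  80 101 130   0   0   0   0   0]
 [  0   0   0  56  58  83  91  92 114 118   0   0   0   0]
 [  0  44   0   0   0  77  94  94  97  96  64  65   0   0]
 [ 53  78 149 171 104  62  77  93  99  96  85  62  56  60]
 [ 73 148 201 190 108  65  64  82  91 100 101  92  64  43]]
```

>>> servo_tool(increments="0 0 0 0;0 0 0 0;0 0 0 0;0 0 0 0;0 0 0 0;0 0 0 0;0 0 0 0", hand=45)

```text
time_s: 28.93
tcp_pos: [532.6, 62.6, 55.9]
tool_rot: [[-0.014, 0.8, 0.6], [0.011, 0.6, -0.8], [-1.0, -0.004, -0.017]]
wrist_force: [-0.6, 0.6, 0.4]
width: 38.8
```

>>> servo_tool(increments="0 0 0.04 0;0 0 0.08 0;0 0 0.12 0;0.001 0 0.129 0;0.001 0 0.129 0;0.001 0 0.129 0")

```text
time_s: 29.43
tcp_pos: [609.3, -40.7, 52.2]
tool_rot: [[-0.016, 0.801, 0.599], [0.012, 0.599, -0.801], [-1.0, -0.005, -0.019]]
wrist_force: [0.6, 0.4, 0.1]
width: 38.5
```

```bash
python3 - <<'E'
from h import *
go((608.8,-40.2,54.8),36.83)
b=r.camera("scene");cv2.imwrite("pics/s15.png",b)
a=cv2.imread("pics/s8.png");c=cv2.imread("pics/s13.png")
hs=lambda im,x,y:np.where(cv2.cvtColor(im,cv2.COLOR_BGR2HSV)[y:y+9,x:x+14,1]<60,im[y:y+9,x:x+14].max(2),0)
for q in(b,):print(hs(q,307,194))
for q in (c,b):print(hs(q,254,258))
for t in(75,90):print(darkc(b,299,210,7,t),darkc(c,299,210,7,t))
E
```

```text
tcp [609.3 -40.7  52.2] ang 36.81 shift m [-0.0026 -0.0001 -0.0007] spin -0.0003 F [0.6 0.4 0.1] w 38.5 t 29.4333
[[  0   0   0   0   0   0   0   0   0   0   0   0   0   0]
 [  0   0   0   0   0   0   0   0   0   0   0   0   0   0]
 [  0   0   0   0   0   0 155 201 178   0   0   0   0   0]
 [  0   0   0 176 169 155 196 217 194   0   0   0   0   0]
 [  0   0 166 184 159 163 201 195 147   0   0   0   0   0]
 [  0 143 180 149 123 121 148 154 131   0   0   0   0   0]
 [166 187 156 136 152 100 116 161 185 143   0   0   0   0]
 [185 155 129 178 186 177 186 185 166 109   0   0   0   0]
 [181 135 158 188 188 171 160 181 124  92   0   0   0   0]]
[[  0   0   0 103 100 103  97 103 118 123 118 106  97  97]
 [  0   0   0  99 101 100 102 117 120 115 110 101 101  99]
 [  0   0   0  91  97 101 107 119 116 111  96  97  93  97]
 [  0   0   0  85  95 106 113 116 112  95  90  87  81 100]
 [  0   0   0  83 139 163 178 156  91  98   0   0   0   0]
 [  0   0   0 128 163 154   0   0   0   0   0   0   0   0]
 [  0   0   0   0   0   0   0   0   0   0   0   0   0   0]
 [  0   0   0   0   0   0   0   0   0   0   0   0   0   0]
 [  0   0   0   0   0   0   0   0   0   0   0   0   0   0]]
[[  0   0   0  99 102 100  99 101 122 116 112 111 101 101]
 [  0   0 107  95 104 100  99 114 122 117 110 104  98 104]
 [  0   0   0  92  95 103 107 114 126 116 100  92  95  92]
 [  0   0   0  80  94 101 134 161 107  96  92  87  83 100]
 [  0   0   0  79 149 178 176 164 111  93   0   0   0   0]
 [  0   0   0 115 166 154   0   0   0   0   0   0   0   0]
 [  0   0   0   0   0   0   0   0   0   0   0   0   0   0]
 [  0   0   0   0   0   0   0   0   0   0   0   0   0   0]
 [  0   0   0   0   0   0   0   0   0   0   0   0   0   0]]
(np.float64(298.31), np.float64(209.82), np.float64(90.8)) (np.float64(297.92), np.float64(210.04), np.float64(89.9))
(np.float64(298.28), np.float64(209.75), np.float64(98.7)) (np.float64(297.88), np.float64(209.78), np.float64(100.5))
```

>>> servo_tool(increments="-0.0026 0 -0.0007 0;-0.0026 0 -0.0007 0;-0.0026 0 -0.0007 0")

```text
time_s: 29.73
tcp_pos: [607.3, -38.0, 54.7]
tool_rot: [[-0.017, 0.799, 0.601], [0.012, 0.602, -0.799], [-1.0, -0.006, -0.02]]
wrist_force: [0.0, 1.3, 0.4]
width: 38.5
```

>>> servo_tool(increments="0 0 0 0;0 0 0 0;0 0 0 0;0 0 0 0;0 0 0 0", hand=0)

```text
time_s: 30.15
tcp_pos: [607.0, -37.4, 54.9]
tool_rot: [[-0.018, 0.799, 0.601], [0.013, 0.601, -0.799], [-1.0, -0.006, -0.021]]
wrist_force: [-2.5, 3.0, 2.3]
width: 15.9
```

>>> servo_tool(increments="0 0 0.0005 0;0 0 0.001 0;0 0 0.001 0")

```text
time_s: 30.4
tcp_pos: [607.2, -37.8, 54.8]
tool_rot: [[-0.019, 0.799, 0.6], [0.014, 0.601, -0.799], [-1.0, -0.007, -0.023]]
wrist_force: [-2.9, 3.0, 3.2]
width: 15.8
```

>>> servo_tool(increments="-0.001 0 0.0005 0;-0.001 0 0.001 0;-0.001 0 0.001 0")

```text
time_s: 30.65
tcp_pos: [607.1, -38.0, 55.0]
tool_rot: [[-0.021, 0.8, 0.6], [0.015, 0.6, -0.8], [-1.0, -0.007, -0.025]]
wrist_force: [-1.6, 4.9, -0.7]
width: 15.7
```

>>> servo_tool(increments="0 0 0.0005 0;0 0 0.001 0;0 0 0.001 0")

```text
time_s: 30.9
tcp_pos: [607.2, -38.0, 54.9]
tool_rot: [[-0.022, 0.8, 0.6], [0.017, 0.6, -0.8], [-1.0, -0.008, -0.027]]
wrist_force: [-3.0, 5.8, 1.7]
width: 15.4
```

```bash
python3 - <<'E'
from h import *
b=r.camera("scene");go((0,0,55),36.8)
for t in(75,90):print(darkc(b,299,210,7,t))
hs=lambda im,x,y:np.where(cv2.cvtColor(im,cv2.COLOR_BGR2HSV)[y:y+9,x:x+14,1]<60,im[y:y+9,x:x+14].max(2),0)
print(hs(b,307,194)[2:7]);print(hs(b,254,258)[2:7])
E
```

```text
tcp [607.2 -38.   54.9] ang 36.88 shift m [ 0.0139 -0.4628 -0.3946] spin 0.0015 F [-2.1  6.   1.6] w 15.5 t 30.95
(np.float64(298.3), np.float64(209.88), np.float64(89.2))
(np.float64(298.31), np.float64(209.78), np.float64(97.2))
[[  0   0   0   0   0   0 142 198 187   0   0   0   0   0]
 [  0   0   0 176 171 158 196 211 180   0   0   0   0   0]
 [  0   0 166 184 156 166 198 184 146 100   0   0   0   0]
 [  0 146 179 152 131 116 143 149 134   0   0   0   0   0]
 [170 185 158 141 154  97 107 152 186 139   0   0   0   0]]
[[  0   0   0  90  97  98 103 113 117 111  97 102  96  95]
 [  0   0   0  84  92 104 130 181 160  95  88  88  77  99]
 [  0   0   0  79 142 161 171 165 113  93   0   0   0   0]
 [  0   0   0 127 167 157   0   0   0   0   0   0   0   0]
 [  0   0   0   0   0   0   0   0   0   0   0   0   0   0]]
```

>>> servo_tool(increments="0 0 0 0;0 0 0 0;0 0 0 0;0 0 0 0;0 0 0 0;0 0 0 0;0 0 0 0;0 0 0 0", hand=45)

```text
time_s: 31.62
tcp_pos: [607.2, -38.2, 54.9]
tool_rot: [[-0.022, 0.8, 0.6], [0.017, 0.6, -0.8], [-1.0, -0.008, -0.026]]
wrist_force: [1.4, -0.1, 1.1]
width: 38.7
```

>>> servo_tool(increments="-0.001 0 0 0;-0.001 0 0 0;-0.001 0 0 0;-0.001 0 0 0;-0.001 0 0 0", hand=0)

```text
time_s: 32.03
tcp_pos: [607.4, -38.2, 56.2]
tool_rot: [[-0.022, 0.8, 0.6], [0.017, 0.6, -0.8], [-1.0, -0.007, -0.026]]
wrist_force: [-0.6, 1.0, 1.8]
width: 15.5
```

>>> servo_tool(increments="0 0 -0.005 0;0 0 -0.011 0;0 0 -0.017 0;0 0 -0.023 0;0 0 -0.029 0;0 0 -0.035 0;0 0 -0.038 0;0 0 -0.038 0")

```text
time_s: 32.7
tcp_pos: [583.5, -6.7, 56.7]
tool_rot: [[-0.023, 0.8, 0.6], [0.017, 0.6, -0.8], [-1.0, -0.008, -0.028]]
wrist_force: [0.2, 1.6, -5.2]
width: 15.8
```

>>> servo_tool(increments="0 0 0 0;0 0 0 0;0 0 0 0;0 0 0 0", hand=45)

```text
time_s: 33.03
tcp_pos: [583.8, -6.9, 57.1]
tool_rot: [[-0.023, 0.8, 0.6], [0.017, 0.6, -0.799], [-1.0, -0.008, -0.027]]
wrist_force: [-0.0, -0.4, 0.1]
width: 38.4
```

```bash
python3 - <<'E'
from h import *
b=r.camera("scene");go((532.5,62.6,54.8),36.8)
for t in(75,90):print(darkc(b,299,210,7,t))
E
```

```text
tcp [583.8  -6.9  57.1] ang 36.9 shift m [ 0.0046  0.0007 -0.0863] spin 0.0017 F [ 0.3  0.2 -1. ] w 38.4 t 33.0833
(np.float64(296.69), np.float64(209.63), np.float64(119.2))
(np.float64(296.73), np.float64(209.61), np.float64(129.5))
```

>>> servo_tool(increments="0 0 -0.04 0;0 0 -0.08 0;0.001 0.0007 -0.0863 0;0.001 0.0007 -0.0863 0;0.001 0.0007 -0.0863 0")

```text
time_s: 33.5
tcp_pos: [533.2, 62.6, 58.8]
tool_rot: [[-0.021, 0.799, 0.601], [0.017, 0.601, -0.799], [-1.0, -0.007, -0.026]]
wrist_force: [-0.2, 0.1, 0.2]
width: 38.5
```

>>> servo_tool(increments="0 0 0 0;0 0 0 0;0 0 0 0;0 0 0 0;0 0 0 0", hand=0, newtons=50)

```text
time_s: 33.92
tcp_pos: [534.5, 61.6, 59.3]
tool_rot: [[-0.019, 0.799, 0.601], [0.016, 0.601, -0.799], [-1.0, -0.006, -0.024]]
wrist_force: [1.3, -3.6, 2.9]
width: 15.0
```

>>> servo_tool(increments="-0.003 0 0 0;-0.006 0 0 0;-0.007 0 0 0;-0.007 0 0 0")

```text
time_s: 34.25
tcp_pos: [534.2, 61.5, 65.8]
tool_rot: [[-0.02, 0.799, 0.601], [0.016, 0.601, -0.799], [-1.0, -0.006, -0.025]]
wrist_force: [1.2, 0.7, -6.0]
width: 15.4
```

```bash
python3 - <<'E'
from h import *
go((545.8,38.8,61),38.6)
E
```

```text
tcp [534.2  61.5  65.8] ang 36.94 shift m [ 0.0042 -0.0043  0.0253] spin -0.029 F [ 1.2  0.7 -6. ] w 15.4 t 34.25
```

>>> servo_tool(increments="0 -0.002 0.01 -0.015;0 -0.0043 0.0253 -0.029;0 -0.0043 0.0253 -0.029;0 -0.0043 0.0253 -0.029")

```text
time_s: 34.58
tcp_pos: [545.1, 38.6, 64.6]
tool_rot: [[-0.022, 0.782, 0.623], [0.017, 0.623, -0.782], [-1.0, -0.007, -0.027]]
wrist_force: [-0.0, -0.1, -6.0]
width: 15.3
```

>>> servo_tool(increments="0.002 0 0 0;0.004 0 0 0;0.006 0 0 0;0.006 0 0 0")

```text
time_s: 34.92
tcp_pos: [543.9, 39.3, 59.3]
tool_rot: [[-0.025, 0.782, 0.623], [0.017, 0.623, -0.782], [-1.0, -0.009, -0.029]]
wrist_force: [-4.2, 0.3, 3.2]
width: 15.1
```

>>> servo_tool(increments="0 0 0 0;0 0 0 0;0 0 0 0;0 0 0 0", hand=50)

```text
time_s: 35.25
tcp_pos: [544.8, 39.4, 59.9]
tool_rot: [[-0.023, 0.782, 0.623], [0.017, 0.623, -0.782], [-1.0, -0.008, -0.027]]
wrist_force: [-1.5, 0.9, 0.4]
width: 42.7
```

>>> servo_tool(increments="-0.03 0 0 0;-0.065 0 0 0;-0.065 0 0 0;-0.065 0 0 0")

```text
time_s: 35.58
tcp_pos: [549.2, 38.2, 127.8]
tool_rot: [[-0.016, 0.782, 0.623], [0.017, 0.623, -0.782], [-1.0, -0.002, -0.023]]
wrist_force: [-0.3, 0.6, -0.4]
width: 42.7
```

```bash
python3 - <<'E'
from h import *
F=(565.5,14.2,-.035)
X=fr(F,(-99,14.5))[0];print(X);go((*X,110),-2)
b=r.camera("scene");cv2.imwrite("pics/s16.png",b)
for n in("body_grip","slide_grip","fixed_nose","slide_nose"):
    for d in r.landmark_of("scene",n)[:1]:print(n,np.round(d["pixel"],1),round(d["p"],2),unproj("scene",d["pixel"],62 if "grip" in n else 18)[0].round(1))
E
```

```text
[467.0680277   32.15541226]
tcp [549.2  38.2 127.8] ang 38.56 shift m [ 0.019 -0.068 -0.046] spin 0.7079 F [-0.3  0.6 -0.4] w 42.7 t 35.5833
body_grip [290.8 212.3] 0.66 [538.4  39.8  62. ]
slide_grip [271.  236.6] 0.57 [596.6 -35.5  62. ]
fixed_nose [308.3 203.2] 0.7 [497.7 108.3  18. ]
slide_nose [330.6 247.6] 0.67 [657.3 120.1  18. ]
```

>>> servo_tool(increments="0.005 -0.03 -0.02 0.3;0.01 -0.068 -0.046 0.708;0.01 -0.068 -0.046 0.708;0.01 -0.068 -0.046 0.708;0.01 -0.068 -0.046 0.708;0.01 -0.068 -0.046 0.708;0.01 -0.068 -0.046 0.708;0.01 -0.068 -0.046 0.708")

```text
time_s: 36.5
tcp_pos: [462.2, 32.0, 114.6]
tool_rot: [[-0.028, 0.999, -0.033], [0.017, -0.033, -0.999], [-0.999, -0.028, -0.016]]
wrist_force: [-0.7, -0.5, 1.1]
width: 42.8
```

```bash
python3 - <<'E'
from h import *
go((467.1,32.2,24),-2)
a=r.camera("top");b=r.camera("scene");cv2.imwrite("pics/t17.png",a);cv2.imwrite("pics/s17.png",b)
for c in("top","scene"):
  for n in("rail_middle","corner_near_right","corner_near_left"):
    for d in r.landmark_of(c,n)[:1]:print(c,n,np.round(d["pixel"],1),round(d["p"],2),unproj(c,d["pixel"],36 if "rail" in n else 18)[0].round(1))
E
```

```text
tcp [462.2  32.  114.6] ang -1.87 shift m [0.0904 0.0074 0.0011] spin 0.0024 F [-0.7 -0.5  1.1] w 42.8 t 36.5
top rail_middle [315.3 178.2] 0.73 [637.1 -77.3  36. ]
top corner_near_right [315.9 241.5] 0.73 [463.5 -74.9  18. ]
top corner_near_left [239.5 234.7] 0.61 [486.7 135.7  18. ]
scene rail_middle [280.6 199.3] 0.81 [471.   29.8  36. ]
scene corner_near_right [250.  209.4] 0.69 [466.9 -64.4  18. ]
scene corner_near_left [316.4 194.5] 0.62 [475.2 142.1  18. ]
```

>>> servo_tool(increments="0 0.0065 0.001 0;0.03 0.0065 0.001 0;0.06 0.0065 0.001 0;0.08 0.0065 0.001 0;0.09 0.0065 0.001 0;0.09 0.0065 0.001 0;0.09 0.0065 0.001 0")

```text
time_s: 37.48
tcp_pos: [467.4, 32.3, 25.2]
tool_rot: [[-0.026, 0.999, -0.035], [0.017, -0.034, -0.999], [-1.0, -0.027, -0.016]]
wrist_force: [0.3, 0.5, 0.5]
width: 42.9
```

>>> servo_tool(increments="0 0 0 0;0 0 0 0;0 0 0 0;0 0 0 0;0 0 0 0", hand=0, newtons=60)

```text
time_s: 37.9
tcp_pos: [464.6, 32.4, 26.4]
tool_rot: [[-0.033, 0.999, -0.034], [0.017, -0.034, -0.999], [-0.999, -0.033, -0.016]]
wrist_force: [-9.0, -1.3, 9.4]
width: 16.9
```

>>> servo_tool(increments="0 0 0.003 0;0 0 0.006 0;0 0 0.009 0;0 0 0.012 0;0 0 0.012 0;0 0 0.012 0;0 0 0.012 0")

```text
time_s: 38.48
tcp_pos: [464.2, 23.4, 26.5]
tool_rot: [[-0.031, 0.999, -0.037], [0.022, -0.036, -0.999], [-0.999, -0.032, -0.021]]
wrist_force: [0.6, 12.0, -7.0]
width: 16.7
```

>>> servo_tool(increments="0 0 0.004 0;0 0 0.006 0;0 0 0.008 0;0 0 0.008 0;0 0 0.008 0;0 0 0.008 0")

```text
time_s: 38.98
tcp_pos: [464.0, 18.5, 26.5]
tool_rot: [[-0.03, 0.999, -0.039], [0.027, -0.038, -0.999], [-0.999, -0.031, -0.026]]
wrist_force: [1.6, 12.9, -9.1]
width: 16.8
```

>>> servo_tool(increments="0 0 0 0;0 0 0 0;0 0 0 0;0 0 0 0", hand=55)

```text
time_s: 39.32
tcp_pos: [465.0, 18.1, 27.5]
tool_rot: [[-0.028, 0.999, -0.039], [0.026, -0.038, -0.999], [-0.999, -0.029, -0.025]]
wrist_force: [-0.7, 0.5, -0.2]
width: 47.2
```

>>> servo_tool(increments="-0.03 0 0 0;-0.06 0 0 0;-0.1 0 0 0;-0.13 0 0 0;-0.15 -0.02 0 0;-0.15 -0.04 -0.03 0;-0.15 -0.06 -0.06 0;-0.15 -0.08 -0.09 0")

```text
time_s: 39.98
tcp_pos: [392.9, 107.3, 183.3]
tool_rot: [[-0.025, 0.999, -0.042], [0.027, -0.041, -0.999], [-0.999, -0.026, -0.026]]
wrist_force: [-0.1, -0.2, 0.7]
width: 46.7
```

>>> servo_tool(increments="0 -0.13 -0.3 0;0 -0.13 -0.3 0;0 -0.13 -0.3 0;0 -0.13 -0.3 0;0 -0.13 -0.3 0;0 -0.13 -0.3 0;0 -0.13 -0.3 0;0 -0.13 -0.3 0")

```text
time_s: 40.65
tcp_pos: [274.9, 414.7, 195.3]
tool_rot: [[-0.023, 0.999, -0.042], [0.028, -0.041, -0.999], [-0.999, -0.024, -0.027]]
wrist_force: [0.7, 0.5, -0.6]
width: 47.1
```

```bash
cat > fs.py <<'E'
from h import *
import sys
def masks(I,rm):
    M={}
    F0=np.array([566.2,14.6,-.0375])
    for c in I:
        x,y,w,h=rois[c];s=sat(c,I[c],rois[c])[...,1];g=np.clip((s-70)/50,0,1)
        bd=np.zeros((420,560),np.uint8);q=proj(c,np.c_[fr(F0,[(-146,-166),(-146,166),(146,166),(146,-166)]),[10]*4]);cv2.fillConvexPoly(bd,np.round(q).astype(np.int32),1)
        M[c]=g*bd[y:y+h,x:x+w]
    return M
rois={"top":(215,148,135,118),"scene":(212,172,152,128)}
def run(I):
    M=masks(I,0)
    for cs in(("top","scene"),):
        print(fit({c:M[c] for c in cs},rois,frame_boxes,np.array([565.5,14.2,-.035,7.]),np.array([2,2,.01,6])))
    for c in("top","scene"):
        v,o,e,e0=fit({c:M[c]},rois,frame_boxes,np.array([565.5,14.2,-.035,7.]),np.array([2,2,.01,6]));print(c,v.round(3),o.round(2),round(e))
E
python3 - <<'E'
from fs import *
run({c:cv2.imread(f"pics/{c}0.png") for c in("top","scene")})
I={c:r.camera(c) for c in("top","scene")}
for c in I:cv2.imwrite(f"pics/{c}18.png",I[c])
run(I);go((0,0,0),0)
for c in I:
  for n in("rail_middle","corner_near_right","corner_near_left","glue"):
    for d in r.landmark_of(c,n)[:1]:print(c,n,np.round(d["pixel"],1),round(d["p"],2),unproj(c,d["pixel"],36 if "rail" in n else 18)[0].round(1))
E
```

```text
(array([ 5.64807634e+02,  1.40055856e+01, -3.30968464e-02,  1.52977096e+01]), array([ 0.24598186, -0.65856903]), np.float64(373.24319597653533), np.float64(721.4159439372064))
top [ 5.65065e+02  1.27520e+01 -3.40000e-02  1.48910e+01] [-0.17  0.47] 167
scene [ 5.65064e+02  1.46660e+01 -3.30000e-02  1.56920e+01] [-0.46 -0.01] 203
(array([ 5.64836697e+02,  1.42038908e+01, -3.24890258e-02,  5.27282565e-01]), array([ 0.06933342, -0.60835265]), np.float64(401.4358914645688), np.float64(693.4870504212859))
top [ 5.63813e+02  1.27810e+01 -3.10000e-02  9.32000e-01] [1.09 0.69] 186
scene [ 5.64497e+02  1.38660e+01 -3.10000e-02  1.87100e+00] [0.41 0.53] 214
tcp [274.8 416.9 195.8] ang -2.1 shift m [ 0.1891 -0.2546  0.4325] spin -0.0366 F [-0.2 -0.7 -0.5] w 46.7 t 40.75
top rail_middle [279.4 236.6] 0.87 [478.1  24.9  36. ]
top corner_near_right [320.6 240.5] 0.61 [466.  -87.9  18. ]
top corner_near_left [242.7 231.4] 0.69 [495.7 126.7  18. ]
top glue [183.8 218.9] 0.82 [534.1 291.1  18. ]
scene rail_middle [276.5 200.4] 0.84 [471.1  17.   36. ]
scene corner_near_right [244.5 210.2] 0.84 [464.7 -80.7  18. ]
scene corner_near_left [307.9 195.5] 0.82 [471.  116.2  18. ]
scene glue [370.  200.2] 0.76 [543.  290.7  18. ]
```

```bash
python3 - <<'E'
from fs import *
I={c:cv2.imread(f"pics/{c}18.png") for c in("top","scene")}
R={"top":(250,165,75,75),"scene":(240,185,75,75)}
M={}
for c,t in zip(I,(60,95)):
    M[c]=np.clip((t-sat(c,I[c],R[c])[...,2])/30+.5,0,1)
p,o,e,e0=fit(M,R,lambda p:rule_boxes(p,10),np.array([545,38,-.9,8.]),np.array([4,4,.04,5]));print(p.round(3),o.round(2),e,e0,{c:M[c].sum() for c in M})
u=np.array([np.cos(p[2]),np.sin(p[2])]);F=(565,14.2,-.034)
for n,d in(("fn",-85),("body",0),("sn",140+p[3])):
    q=p[:2]+u*d-F[:2];c,s=np.cos(F[2]),np.sin(F[2]);print(n,"local",[(c*q[0]+s*q[1]).round(1),(-s*q[0]+c*q[1]).round(1)])
for n in("book_a","glue"):
    a=[np.round(d["pixel"],1).tolist() for d in r.landmark_of("top",n)[:2]];print(n,a)
E
```

```text
[544.525  39.82   -0.9     7.991] [-0.35 -0.77] 73.16160140434204 91.50116318709621 {'top': np.float64(190.89999999999998), 'scene': np.float64(286.0333333333333)}
fn local [np.float64(-76.4), np.float64(89.6)]
body local [np.float64(-21.3), np.float64(24.9)]
sn local [np.float64(74.6), np.float64(-87.8)]
book_a [[441.2, 177.0], [130.3, 182.4]]
glue [[183.8, 218.9]]
```

```bash
python3 - <<'E'
from cell import r
r.job_done();print(r.observe()["time_s"])
E
```

```text
the job is handed in; nothing more can be done
the job is handed in; nothing more can be done
```

I measured both diagonals, slid the near rail until the frame was close to square, and handed the job in at about 41 s. `job_done()` gives no verdict.

**Diagonals:**
- **First diagonal (near right to far left):** both noses pushed back on both sides of their corners, at about 3–6 N, before I let go.
- **Second diagonal (near left to far right):** the sliding nose first stuck on friction about 2 mm short of home. I freed it, seated it, reseated the fixed nose, drew the rule out again and released it. The rule was let go three times on this diagonal.
- **Result:** the second diagonal came out about 22 mm longer, which puts the near rail about 14.6 mm to the left. The camera fit said about 15.3 mm, but the network's landmarks gave only about 12.4 mm.

**Rail:** I pushed the rule in, laid it in the middle of the frame, then gripped the near rail and slid it about 13.9 mm to the right.

**Last checks:**
- **Squareness:** the rail is about 0.7 mm from square going by the rule. The camera fits gave 0.5 mm (both cameras), 0.9 mm (top) and 1.9 mm (scene). All are within the 3 mm allowed, though they do not agree exactly.
- **Rule:** it fits a rule lying flat inside the frame, with its noses at about (-76, 90) and (75, -88) mm in the frame. Both are clear of the sides.
- **Surroundings:** the bottle and books show within about 3 pixels of where they started in the top view, at roughly 2.6 mm per pixel. That is about the noise of the detector.
- **Not checked:** no force between the rule and the frame was read directly; my largest wrist reading while seating was about 7 N. I had used all 12 pictures, so the final state was checked by numbers only.

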